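Put the sorted fixings away in the bifold cupboard and book them in

TASK

Pull the cupboard's bifold door by its handle until it is folded right back, then stand every tin on the bench upright on the cupboard floor. When all of them are in, pick up the scanner, aim it level at the barcode label in the upper middle of the cupboard's back wall and hold it steady there for a good second so that it reads. Then stand the scanner upright in the middle of its charging pad again and close the door fully, disturbing nothing else on the bench.

Things in the scene. Friction and masses are not known exactly. Their poses are not given: they have to be found in the camera images.
- cupboard: Grey steel bench cupboard with a blue two-panel bifold door, fixed; 220 deep (x), 410 wide (y), 310 high. Origin: centre of its underside, on the bench. +x points inwards from the front (x = -110 mm) to the back wall; +y runs along the front, away from the door's pivot end. Clear inside: x -110 to 102, y -190 to 190, from the floor's top at 20 to the roof's underside at 295 mm high.
- shelf_mid (a point): Middle of the cupboard's inner floor, on its top face (20 mm above the bench); axes as the cupboard's. It does not move.
- door_pivot (a point): Foot (bench height) of the vertical pivot line of the door's first panel, at cupboard x = -116, y = -190 mm; axes as the cupboard's. It does not move.
- door (a joint): Angle (rad) of the first panel about door_pivot: 0 shut, both panels flat across the front; 1.5 folded right back, both panels together, standing out from the front at the pivot end. Counter-clockwise from above. Panels 190 wide, 14 thick, 24 to 286 mm high. Light friction (1 to 2 N at the handle) keeps the door where it is left; no spring or catch.
- fold (a point): Foot (bench height) of the hinge line between the two panels, 190 mm from door_pivot; it comes out to the front as the door opens. The lead panel, hinged here, has its free end in a track along the front, so it turns clockwise by as much as the first panel turns counter-clockwise. Axes turn with the lead panel: -x out of its outer face, +y along it away from the fold.
- handle: The door handle, its origin the grip point: an upright round steel bar 12 thick, from 208 to 274 mm above the bench, on the lead panel's outer face, 30 mm from the fold line. The origin is on the bar's axis, 250 mm high, 36 mm clear of the face (51 mm from the hinge-line plane); feet at the bar's ends. Best taken from above, a finger on either side along the panel. Axes as fold.
- tin1_mid (a point): Closed round steel tin of sorted fixings with a brown paper band, 50 diameter, 50 high, about 0.3 kg. This point is its centre, half-way up; z is its upright axis. All tins are alike; two or three stand on the bench, the others are absent (None).
- tin2_mid (a point): Closed round steel tin of sorted fixings with a brown paper band, 50 diameter, 50 high, about 0.3 kg. This point is its centre, half-way up; z is its upright axis. All tins are alike; two or three stand on the bench, the others are absent (None).
- tin3_mid (a point): Closed round steel tin of sorted fixings with a brown paper band, 50 diameter, 50 high, about 0.3 kg. This point is its centre, half-way up; z is its upright axis. All tins are alike; two or three stand on the bench, the others are absent (None).
- scanner_head (a point): Cordless barcode scanner, 158 high, 0.28 kg, standing on its round foot (76 diameter): a slim stem with a level box-shaped head on top, 92 long (x), 44 wide (y), 114 to 158 mm above its underside. This point is in the head above the stem, 136 mm above the underside; x is where it looks, z its upright axis. Gripped across the head's width, stem and foot hang below. It needs no trigger.
- scanner_window (a point): Centre of the scanner's front window, 53 mm in front of scanner_head; the beam leaves here along +x. It reads a label 50 to 400 mm ahead when the beam lands within 30 mm of the label's centre, within about 25 degrees of square, held still.
- label (a point): Centre of the barcode label on the cupboard's back wall: white card 100 wide, 60 high with upright black bars, 190 mm above the bench, facing out of the open front (axes as the cupboard's, +x into the wall). At cupboard x = 99, y = 0 mm.
- pad_top (a point): Centre of the top face of the scanner's charging pad, a black disc 110 diameter and 10 mm high, fixed to the bench.
- screwdriver: Bystander: a screwdriver lying on the bench, origin at the middle of its underside.
- tape: Bystander: a roll, 90 diameter, 24 high.
- carton: Bystander: a cardboard carton 85 x 120 x 60.
- hammer: Bystander: a hammer lying on the bench.
- mug: Bystander: a white mug, 80 diameter, 95 high.
Mind the look-alikes: they are no part of the job. Several things look just like the part that bears pad_top: the one meant starts farthest to the robot's right. Leave any blue look-alike of the part that bears tin3_mid alone.

How it is judged:
By the outcome, as a careful person would: the job done as asked, in the order asked, and still so for the second after the job is handed in, with the robot touching nothing.
Of tin1, tin2, tin3 only 2 to 3 are there at a start; the rules pass over those that are not, and their reading is None.
At some moment in a run one of tin1, tin2, tin3 may be knocked a few centimetres aside while the robot is not near it.
It also fails if it takes over 200 s, if anything falls off the work surface, if the arm or the gripper's body presses on something with over 40 N, if the wrist force passes 120 N, or if a joint passes its speed limit or range.

ROBOT

A 6-joint arm with a two-finger parallel gripper is mounted at the origin on the work surface. World frame = base frame: x ahead of the robot, y to its left, z up, the work surface at z = 0. Lengths are in m, angles in degrees, forces in N, time in s.
With the tool pointing down it reaches from about 0.3 to 0.75 m from the base axis. Payload 8.5 kg.
Tool frame: the origin (TCP) lies between the finger pads; the fingertips stand 17 mm ahead of it and the grasp point (between the pads) lies 2 mm behind it; z points along the fingers, y is the direction in which the jaws open and shut (so a half turn about z gives the same grasp; the last joint's range is limited). The gripper opens to 85 mm and grips with 20 to 120 N. Pads are 22 mm wide; open, the fingers measure 114 mm over their backs; the gripper's body (76 mm by 85 mm) begins 54 mm behind the grasp point. The pads swing forward as they close: fully open they stand 13 mm farther back than shut.
Start: joints at [-83.554, 21.807, 74.336, -0, 83.858, -12.336], TCP at [0.177, -0.521, 0.208] pointing down, gripper open.
Joint ranges: [-178.18, 178.18], [-50.72, 133.34], [12.68, 142.11], [-81.47, 261.47], [9.98, 163.14], [-165.26, 165.26]. Speed limits (degrees/s): [136.94, 136.94, 180, 180, 180, 180].

INTERFACE

Orientations are given as a 3x3 rotation matrix whose columns are the frame's x, y, z axes.
In Python, from rig import readout, eyes, env gives the robot as it stands.
- The arm moves only by the tool arm_command, never from a script. Its argument "rows" is text: rows parted by semicolons, each of 7 numbers parted by spaces: the closure, from 0 (fully open) to 1 (shut), then the shift along the tool's x, y, z in mm, then the turn, a rotation vector about the tool's x, y, z in degrees. In form: grip dx dy dz rx ry rz; .... A call has 1 to 5 rows; each row shifts and turns the commanded pose from where the row before left it, along the tool's axes as they then stand; what a row does not reach is not made up. A row lasts 1/12 s, in which the tool goes at most 41.7 mm and 7.16 degrees, less where a joint would pass 70% of its speed; a pose out of reach is approached as far as the arm can. A call with a gripper value outside its range is refused whole. The fingers move at their own pace and stop on an object; "squeeze" is the grip in N (left out, the last holds). Time passes only in rows, so rows that do not move let the fingers close. It gives the time, the measured TCP pose, the force and the opening at its end, in the units of the state.
- readout.observe(): the state, without advancing time (a new reading comes with each control period).
- eyes.get_image(name): name is "side" or "top"; returns the picture (400x640x3 uint8, red, green, blue); there is no depth.
- eyes.camera_model(name): a dict with "mtx" (3x3 intrinsics, pixels), "view" (4x4, takes a point from world to camera coordinates). Camera axes: x right, y up, looking along -z (the intrinsics and any distortion apply to the point x, -y, -z); pixel columns grow to the right and rows downward; lengths in m; the calibration is good to about 2 mm. A picture is of the moment at which its call begins. camera_model takes no time and is no camera call.
- env.close_job(): hands the job in, once; it reports no verdict.
The state is a dict: "time_s": time; "q": joint angles; "qvel": joint speeds; "joint_efforts": joint torques, N m; "position": TCP position; "tool_rot": TCP orientation; "ft_force": force on the tool from outside, world axes, zero at the start; "wrist_torque": the same for the moment, N m; "grip_width": finger opening in m.
Only numpy, scipy, OpenCV 4.12 (cv2) and the standard library are available. Lean on these libraries where they do the work, as an engineer would, in place of code of your own. Each camera call takes 0.05 s, during which the arm holds its last target. There are 200 camera calls.

## Working session

There is one attempt and no reset: what is moved stays moved. The work goes in short steps, Python scripts to look and compute and a tool call to move; the robot and the scene stay as the last step left them, time stands still between calls to the robot, and variables do not carry over. Pictures are saved under pics/ and viewed, about 12 in all and at most 16, crops included, and the job is handed in when it is done.

Besides the shell and the picture viewer there is one more tool, called after "Emit:" by a JSON object that holds its "fn" and its "kwargs", one argument or row to a line. arm_command: Moves the arm, as the interface text tells. Its arguments: {"type":"object","properties":{"rows":{"type":"string"},"squeeze":{"type":"number"}},"required":["rows"]}

```bash
ls; mkdir -p pics
python3 - <<'E'
from rig import readout, eyes, env
import cv2
for n in("side","top"):
    im=eyes.get_image(n); cv2.imwrite(f"pics/{n}0.png",im[:,:,::-1]); m=eyes.camera_model(n); print(n,m)
print(readout.observe())
E
```

```text
pics
side {'mtx': array([[456.09166535,   0.        , 318.34873519],
       [  0.        , 456.09166535, 189.27416171],
       [  0.        ,   0.        ,   1.        ]]), 'view': array([[ 0.97531752,  0.2203768 , -0.01377659, -0.5414195 ],
       [-0.14793927,  0.69850114,  0.70015008, -0.07527054],
       [ 0.1639198 , -0.68083054,  0.71386279, -1.57694531],
       [ 0.        ,  0.        ,  0.        ,  1.        ]])}
top {'mtx': array([[389.32387265,   0.        , 318.24677963],
       [  0.        , 389.32387265, 204.99144399],
       [  0.        ,   0.        ,   1.        ]]), 'view': array([[ 0.01278171, -0.99988893,  0.00766479,  0.04560882],
       [ 0.99097578,  0.01368991,  0.13334011, -0.5796352 ],
       [-0.13343023,  0.00589131,  0.9910407 , -1.31046761],
       [ 0.        ,  0.        ,  0.        ,  1.        ]])}
{'time_s': 0.1, 'q': array([-8.35539163e+01,  2.18369448e+01,  7.43793136e+01,  9.46355323e-04,
        8.38585667e+01, -1.23375854e+01]), 'qvel': array([ 0.00355447, -0.01994305, -0.1566311 , -0.05003694, -0.02197466,
        0.04953328]), 'joint_efforts': array([ 2.62169495e-03, -4.49222660e+01, -2.31658977e+01, -2.64332812e-04,
        3.63072286e-03, -1.28898688e-05]), 'position': array([ 0.1770499 , -0.52041429,  0.20778174]), 'tool_rot': array([[ 9.46741668e-01,  3.21994095e-01, -1.30297599e-04],
       [ 3.21993986e-01, -9.46740822e-01,  1.29953163e-03],
       [ 2.95083456e-04, -1.27227579e-03, -9.99999147e-01]]), 'ft_force': array([-0.09492783, -0.28245251,  0.31110426]), 'wrist_torque': array([ 0.01574504, -0.03191333,  0.01383118]), 'grip_width': 0.08563487088105148}
```

View pics/side0.png

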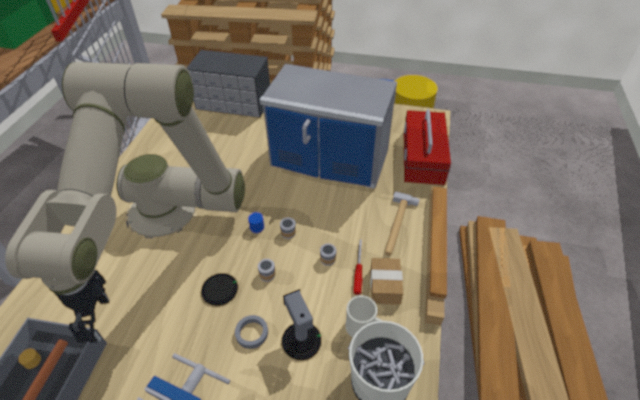

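View pics/top0.png

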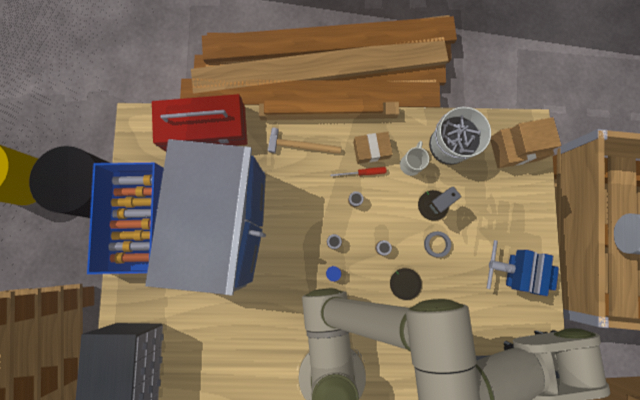

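```bash
cat > h.py <<'E'
import numpy as np, cv2
from rig import readout, eyes
CM={n:eyes.camera_model(n) for n in("side","top")}
F=np.diag([1,-1,-1.])
def proj(n,P):
    m=CM[n];V=m["view"];p=(F@(V[:3,:3]@np.atleast_2d(P).T+V[:3,3:])); p=m["mtx"]@p
    return (p[:2]/p[2]).T
def ray(n,uv):
    m=CM[n];R=m["view"][:3,:3];t=m["view"][:3,3]
    d=R.T@F@np.linalg.inv(m["mtx"])@np.array([uv[0],uv[1],1.]); return -R.T@t,d/np.linalg.norm(d)
def onz(n,uv,z):
    c,d=ray(n,uv); return c+d*(z-c[2])/d[2]
def tri(us,ut):
    c1,d1=ray("side",us);c2,d2=ray("top",ut)
    s=np.linalg.lstsq(np.c_[d1,-d2],c2-c1,rcond=None)[0]
    a=c1+s[0]*d1;b=c2+s[1]*d2; return (a+b)/2,np.linalg.norm(a-b)*1000
def crop(im,box,k):
    x,y,w,h=box; return cv2.resize(im[y:y+h,x:x+w],None,fx=k,fy=k,interpolation=cv2.INTER_CUBIC)
E
python3 - <<'E'
import cv2,numpy as np
from h import *
s=cv2.imread("pics/side0.png");t=cv2.imread("pics/top0.png")
a=np.vstack([crop(s,(190,200,200,150),4)[:,:]]); 
b=crop(t,(310,180,160,120),5)
cv2.imwrite("pics/c1.png",a);cv2.imwrite("pics/c2.png",b)
c=np.vstack([crop(t,(135,130,200,75),4)*0,])
c=np.hstack([crop(s,(250,60,160,130),2.5),crop(t,(135,130,160,170),2.5)[:325]])
c=np.vstack([np.hstack([crop(s,(255,60,150,130),2.66)[:345],crop(t,(140,135,150,160),2.66)[:345]])])
cv2.imwrite("pics/c3.png",crop(t,(140,130,140,170),3.5))
for n,pts in dict(side=[(255,222),(287,225),(328,252),(266,268)],top=[(333,273),(335,241),(356,198),(385,246)]).items():
    for p in pts: print(n,p,onz(n,p,.05).round(3))
print("pads",onz("top",(405,284),.01),onz("top",(432,205),.01),onz("side",(220,289),.01),onz("side",(301,341),.01))
E
```

```text
side (255, 222) [ 0.351 -0.019  0.05 ]
side (287, 225) [ 0.455 -0.01   0.05 ]
side (328, 252) [ 0.605 -0.086  0.05 ]
side (266, 268) [ 0.439 -0.182  0.05 ]
top (333, 273) [0.348 0.001 0.05 ]
top (335, 241) [ 0.455 -0.005  0.05 ]
top (356, 198) [ 0.604 -0.076  0.05 ]
top (385, 246) [ 0.44  -0.175  0.05 ]
pads [ 0.31185982 -0.24976013  0.01      ] [ 0.58837768 -0.35037319  0.01      ] [ 0.31601128 -0.25596609  0.01      ] [ 0.58916328 -0.36180221  0.01      ]
```

View pics/c1.png

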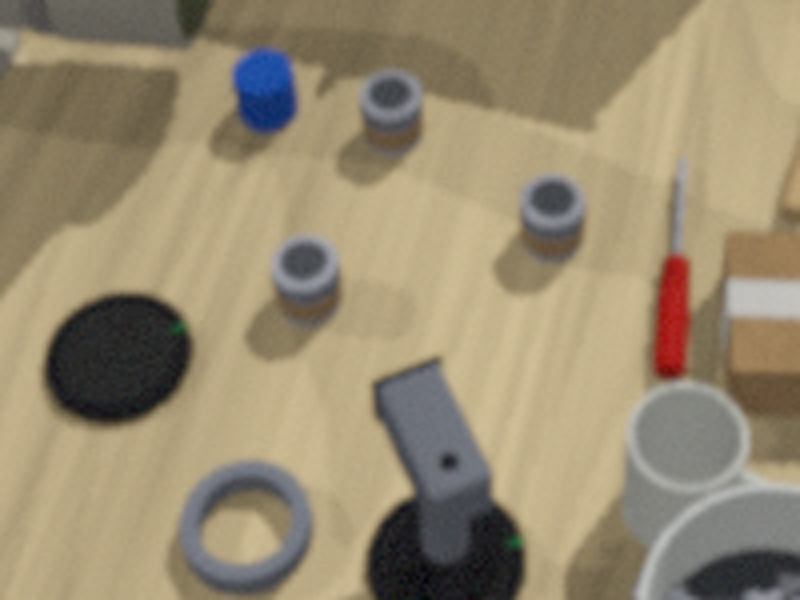

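View pics/c2.png

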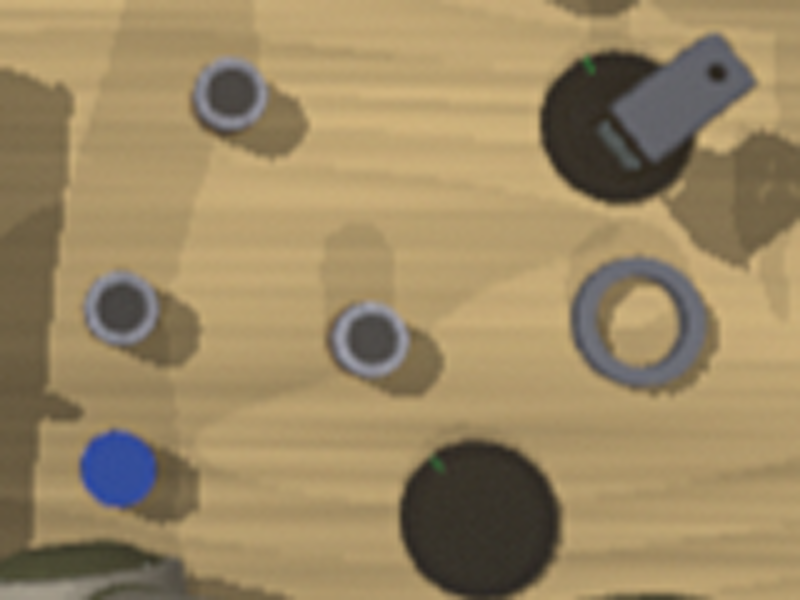

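View pics/c3.png

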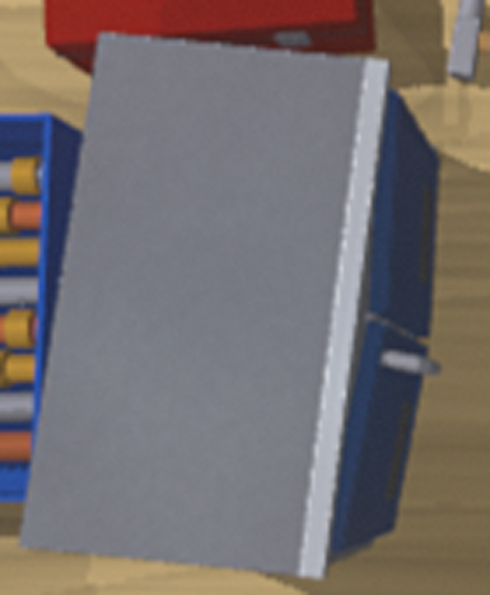

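```bash
cat >> h.py <<'E'
def cupfit():
    from scipy.optimize import least_squares
    k=np.array([(98,33),(388,60),(325,578),(20,545)])/3.5+[140,130]-.4
    X=np.array([onz("top",p,.31) for p in k])
    # cup coords of: far-back, far-front, near-front, near-back
    C=np.array([(.11,-.205),(-.11,-.205),(-.11,.205),(.11,.205)])
    f=lambda v:((v[:2]+C@np.array([[np.cos(v[2]),np.sin(v[2])],[-np.sin(v[2]),np.cos(v[2])]]))-X[:,:2]).ravel()
    r=least_squares(f,[.55,.3,1.6]); return r.x,f(r.x),X
E
python3 - <<'E'
from h import *
for s,t in zip([(553,200),(391,92),(307,260)],[(231,95),(121,309),(370,340)]):
    s=np.array(s)/4+[190,200]-.4;t=np.array(t)/5+[310,180]-.4
    print("tin",tri(s,t),onz("top",t,.05),onz("side",s,.05))
s=np.array((445,563))/4+[190,200]-.4;t=np.array((617,127))/5+[310,180]-.4
print("pad",tri(s,t),onz("top",t,.01),onz("side",s,.01))
H=[onz("top",np.array(p)/5+[310,180]-.4,.168) for p in [(715,35),(755,85),(660,162),(610,108)]]
print("head",np.round(H,3),np.mean(H,0)); 
d=(H[2]+H[3]-H[0]-H[1])[:2]/2; print("len",np.linalg.norm(d),"ang",np.degrees(np.arctan2(d[1],d[0])))
v,e,X=cupfit(); print(v,np.degrees(v[2]),(e*1000).round(1)); print(X.round(3))
c,s_=np.cos(v[2]),np.sin(v[2]);R=np.array([[c,-s_],[s_,c]])
W=lambda x,y,z: np.r_[v[:2]+R@[x,y],z]
t=cv2.imread("pics/top0.png");s=cv2.imread("pics/side0.png")
pts=[W(x,y,z) for z in(.31,) for x in(-.11,.11) for y in(-.205,.205)]+[W(-.11,y,0) for y in(-.205,.205)]+[W(-.167,.03,z) for z in(.208,.274)]+[W(-.123,0,.024),W(-.123,0,.286)]
out=[]
for n,im,b in(("top",t,(140,130,140,170)),("side",s,(255,60,150,130))):
    k=3.5 if n=="top" else 4
    o=crop(im,b,k)
    for p in proj(n,pts): 
        q=((p-b[:2]+.5)*k).astype(int); cv2.drawMarker(o,tuple(int(i) for i in q),(0,255,255),0,9,1)
    out.append(o)
h=max(o.shape[0] for o in out)
o=np.hstack([cv2.copyMakeBorder(o,0,h-o.shape[0],0,0,0) for o in out]);print(o.shape)
cv2.imwrite("pics/o1.png",cv2.resize(o,None,fx=.72,fy=.72))
E
```

```text
tin (array([ 0.60226955, -0.07588623,  0.04724548]), np.float64(0.8232053190272781)) [ 0.60145771 -0.07573751  0.05      ] [ 0.6030706  -0.07773805  0.05      ]
tin (array([ 0.45367265, -0.00085666,  0.05124191]), np.float64(0.4845468340608905)) [ 0.45349751 -0.00100187  0.05      ] [4.53540559e-01 2.33941632e-04 5.00000000e-02]
tin (array([ 0.43529515, -0.16993482,  0.04938677]), np.float64(1.1117071978532405)) [ 0.43476326 -0.17003736  0.05      ] [ 0.4360034  -0.17014367  0.05      ]
pad (array([ 0.58828915, -0.35644326,  0.00310327]), np.float64(2.342589935317596)) [ 0.58842679 -0.35392857  0.01      ] [ 0.58831287 -0.36009603  0.01      ]
head [[ 0.626 -0.369  0.168]
 [ 0.594 -0.394  0.168]
 [ 0.545 -0.332  0.168]
 [ 0.578 -0.302  0.168]] [ 0.58592325 -0.34931765  0.168     ]
len 0.08078930494718123 ang 126.97224556369997
[0.51135459 0.38154588 1.48755155] 85.23042578141995 [ 0.7 -7.7  1.3  7.   0.8  7.7 -2.8 -7.1]
[[0.724 0.482 0.31 ]
 [0.705 0.248 0.31 ]
 [0.297 0.281 0.31 ]
 [0.319 0.515 0.31 ]]
(595, 1090, 3)
```

View pics/o1.png

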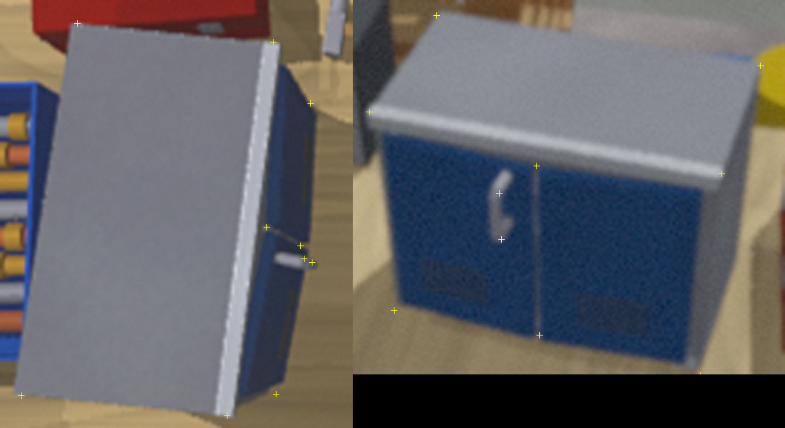

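Run:
```python
from h import *
from scipy.optimize import least_squares
t3=lambda p:np.array(p)/3.5+[140,130]-.4
s3=lambda p:(np.array(p)-[392.4*.9,0])/2.88+[255,60]-.4   # display x offset 490*.72=352.8
C=[("top",t3((98,33)),(.11,-.205,.31)),("top",t3((365,57)),(-.11,-.205,.31)),("top",t3((300,575)),(-.11,.205,.31)),("top",t3((20,545)),(.11,.205,.31)),
("side",s3((437,13)),(.11,.205,.31)),("side",s3((757,60)),(.11,-.205,.31)),("side",s3((369,107)),(-.11,.205,.31)),("side",s3((721,167)),(-.11,-.205,.31)),
("side",s3((540,333)),(-.123,0,.024)),("top",np.array([300,244])/2.52+[140,130]-.4,(-.123,0,.024)),("side",s3((402,303)),(-.123,.19,.024)),("side",s3((688,361)),(-.123,-.19,.024))]
def W(v,p):
    c,s=np.cos(v[2]),np.sin(v[2]); return np.array([v[0]+c*p[0]-s*p[1],v[1]+s*p[0]+c*p[1],p[2]])
f=lambda v:np.ravel([proj(n,W(v,p))[0]-u for n,u,p in C])
r=least_squares(f,[.51,.385,1.49],loss="soft_l1");print(r.x,np.degrees(r.x[2]));print(f(r.x).reshape(-1,2).round(1))
v=r.x
def hd(th):
    s,c=np.sin(th),np.cos(th);return W(v,(-.116-.160*s-.051*c,-.190+.220*c+.051*s,.25))
for th in np.arange(0,1.51,.25): print(th,hd(th).round(4))
for y in(-.08,0,.08): print("place",W(v,(-.05,y,.02)).round(3))
print("label",W(v,(.099,0,.19)), "scan head",W(v,(-.22,0,.19)))
print("handle px",proj("side",hd(0)),proj("top",hd(0)))
```

```text
[0.51083206 0.3895497  1.49074964] 85.41366246065292
[[-0.4  0. ]
 [ 1.   0.4]
 [ 1.5  0.6]
 [-0.2  1.4]
 [ 0.3 -0.3]
 [ 1.2  0.5]
 [ 0.8  0.4]
 [ 0.7  0.6]
 [ 0.4 -0.8]
 [-2.2  0.5]
 [-0.3 -0.3]
 [ 0.2  0. ]]
0.0 [0.4676 0.2255 0.25  ]
0.25 [0.4588 0.1881 0.25  ]
0.5 [0.4644 0.155  0.25  ]
0.75 [0.4841 0.1285 0.25  ]
1.0 [0.5167 0.11   0.25  ]
1.25 [0.5601 0.1008 0.25  ]
1.5 [0.6117 0.1014 0.25  ]
place [0.587 0.333 0.02 ]
place [0.507 0.34  0.02 ]
place [0.427 0.346 0.02 ]
label [0.51874822 0.4882327  0.19      ] scan head [0.49324058 0.17025415 0.19      ]
handle px [[306.24936069 131.12635866]] [[258.67317064 232.65794418]]
```

```bash
cat >> h.py <<'E'
from scipy.spatial.transform import Rotation as Ro
V=np.array([.51083,.38955,1.49075])
def W(x,y,z,v=V):
    c,s=np.cos(v[2]),np.sin(v[2]); return np.array([v[0]+c*x-s*y,v[1]+s*x+c*y,z])
def hd(th,z=.25):
    s,c=np.sin(th),np.cos(th);return W(-.116-.160*s-.051*c,-.190+.220*c+.051*s,z)
def Rt(az,tilt=0,xang=None):
    """tool z tilted from down towards azimuth az by tilt (deg); tool y horizontal, = az-90... x = 'up-ish forward'"""
    a=np.radians(az);t=np.radians(tilt);h=np.array([np.cos(a),np.sin(a),0])
    z=h*np.sin(t)-np.array([0,0,1])*np.cos(t); x=h*np.cos(t)+np.array([0,0,1])*np.sin(t)
    return np.c_[x,np.cross(z,x),z]
def plan(segs,start=None,per=5):
    o=readout.observe() if start is None else start
    p,R=np.array(o["position"]),np.array(o["tool_rot"]); rows=[]
    for P,T,g,n in segs:
        P=p if P is None else np.array(P); T=R if T is None else T
        rv=Ro.from_matrix(R.T@T).as_rotvec(degrees=True)
        n=max(n,int(np.ceil(np.linalg.norm(P-p)*1000/40)),int(np.ceil(np.linalg.norm(rv)/7)))
        rr=np.round(rv/n*2,0)/2 if np.abs(rv).max()>1 else rv*0; d=(P-p)/n
        for i in range(n):
            s=np.round(R.T@(d*1000)*2)/2 if 0 else np.round(R.T@((P-p)*1000/(n-i)))
            rows.append("%g %g %g %g %g %g %g"%(g,*(s+0.),*(rr+0.)))
            p=p+R@s/1000; R=R@Ro.from_rotvec(rr,degrees=True).as_matrix()
    for i in range(0,len(rows),per): print("; ".join(rows[i:i+per]))
    print("end",p.round(4),"z",R[:,2].round(3),"x",R[:,0].round(3))
E
python3 - <<'E'
from h import *
R=Rt(85.4); p=readout.observe()["position"].copy()
p[2]=.36
h=hd(0); print(h)
plan([(p,None,0,5),((*h[:2],.36),R,0,22),((*h[:2],.252),None,0,6)])
E
```

```text
[0.46757259 0.22548356 0.25      ]
0 0 0 -30 0 0 0; 0 0 0 -31 0 0 0; 0 0 0 -30 0 0 0; 0 0 0 -31 0 0 0; 0 0 0 -30 0 0 0
0 23 -28 0 0 0 -3; 0 25 -27 0 0 0 -3; 0 26 -25 0 0 0 -3; 0 28 -24 0 0 0 -3; 0 29 -22 0 0 0 -3
0 30 -21 0 0 0 -3; 0 31 -19 0 0 0 -3; 0 32 -18 0 0 0 -3; 0 33 -16 0 0 0 -3; 0 33 -14 0 0 0 -3
0 34 -12 0 0 0 -3; 0 35 -11 0 0 0 -3; 0 35 -9 0 0 0 -3; 0 36 -7 0 0 0 -3; 0 36 -5 0 0 0 -3
0 36 -3 0 0 0 -3; 0 36 -1 0 0 0 -3; 0 36 1 0 0 0 -3; 0 36 2 0 0 0 -3; 0 36 5 0 0 0 -3
0 36 6 0 0 0 -3; 0 36 8 1 0 0 -3; 0 0 0 18 0 0 0; 0 0 0 18 0 0 0; 0 0 0 18 0 0 0
0 0 0 18 0 0 0; 0 0 0 18 0 0 0; 0 0 0 18 0 0 0
end [0.4672 0.2255 0.2517] z [-0.     0.001 -1.   ] x [0.091 0.996 0.001]
```

Emit:
{"fn": "arm_command", "kwargs": {
  "rows": "0 0 0 -30 0 0 0; 0 0 0 -31 0 0 0; 0 0 0 -30 0 0 0; 0 0 0 -31 0 0 0; 0 0 0 -30 0 0 0"
}}

```text
time_s: 0.52
position: [0.177, -0.5203, 0.3617]
tool_rot: [[0.947, 0.322, -0.0], [0.322, -0.947, 0.0], [0.0, -0.0, -1.0]]
ft_force: [0.2, -0.7, -1.0]
grip_width: 0.0855
```

Emit:
{"fn": "arm_command", "kwargs": {
  "rows": "0 23 -28 0 0 0 -3; 0 25 -27 0 0 0 -3; 0 26 -25 0 0 0 -3; 0 28 -24 0 0 0 -3; 0 29 -22 0 0 0 -3"
}}

```text
time_s: 0.93
position: [0.2436, -0.349, 0.36]
tool_rot: [[0.83, 0.558, -0.0], [0.558, -0.83, 0.001], [0.0, -0.001, -1.0]]
ft_force: [0.9, -0.4, 0.4]
grip_width: 0.0853
```

Emit:
{"fn": "arm_command", "kwargs": {
  "rows": "0 30 -21 0 0 0 -3; 0 31 -19 0 0 0 -3; 0 32 -18 0 0 0 -3; 0 33 -16 0 0 0 -3; 0 33 -14 0 0 0 -3"
}}

```text
time_s: 1.35
position: [0.3096, -0.1791, 0.3602]
tool_rot: [[0.657, 0.754, -0.0], [0.754, -0.657, 0.0], [0.0, -0.0, -1.0]]
ft_force: [0.6, -0.2, -0.0]
grip_width: 0.0854
```

Emit:
{"fn": "arm_command", "kwargs": {
  "rows": "0 34 -12 0 0 0 -3; 0 35 -11 0 0 0 -3; 0 35 -9 0 0 0 -3; 0 36 -7 0 0 0 -3; 0 36 -5 0 0 0 -3"
}}

```text
time_s: 1.77
position: [0.3752, -0.0094, 0.3603]
tool_rot: [[0.44, 0.898, 0.0], [0.898, -0.44, -0.0], [-0.0, 0.0, -1.0]]
ft_force: [1.2, -0.4, 1.0]
grip_width: 0.0855
```

Emit:
{"fn": "arm_command", "kwargs": {
  "rows": "0 36 -3 0 0 0 -3; 0 36 -1 0 0 0 -3; 0 36 1 0 0 0 -3; 0 36 2 0 0 0 -3; 0 36 5 0 0 0 -3"
}}

```text
time_s: 2.18
position: [0.4413, 0.1587, 0.3601]
tool_rot: [[0.192, 0.981, -0.0], [0.981, -0.192, -0.0], [-0.0, -0.0, -1.0]]
ft_force: [0.8, -0.9, -0.3]
grip_width: 0.0851
```

Emit:
{"fn": "arm_command", "kwargs": {
  "rows": "0 36 6 0 0 0 -3; 0 36 8 1 0 0 -3; 0 0 0 0 0 0 0; 0 0 0 0 0 0 0; 0 0 0 0 0 0 0"
}}

```text
time_s: 2.6
position: [0.4671, 0.225, 0.359]
tool_rot: [[0.091, 0.996, -0.001], [0.996, -0.091, -0.0], [-0.0, -0.001, -1.0]]
ft_force: [-0.4, -0.2, 0.1]
grip_width: 0.0853
```

Run:
```python
from h import *
t=eyes.get_image("top")[:,:,::-1];s=eyes.get_image("side")[:,:,::-1]
o=readout.observe();print(o["position"],o["tool_rot"].round(3),o["q"].round(1),o["time_s"])
a=crop(t,(170,170,160,120),2.5);b=crop(s,(240,60,160,120),2.5)
cv2.imwrite("pics/o2.png",np.hstack([a,b]))
plan([((*hd(0)[:2],.252),Rt(85.4),0,6)])
```

```text
[0.46708954 0.22435319 0.35959022] [[ 0.092  0.996  0.   ]
 [ 0.996 -0.092 -0.   ]
 [-0.     0.    -1.   ]] [ 12.6  15.   60.   -0.  105.   17.9] 2.7
0 0 0 18 0 0 0; 0 0 0 18 0 0 0; 0 0 0 18 0 0 0; 0 0 0 18 0 0 0; 0 1 0 18 0 0 0
0 0 0 18 0 0 0
end [0.4672 0.2253 0.2516] z [ 0. -0. -1.] x [ 0.092  0.996 -0.   ]
```

View pics/o2.png

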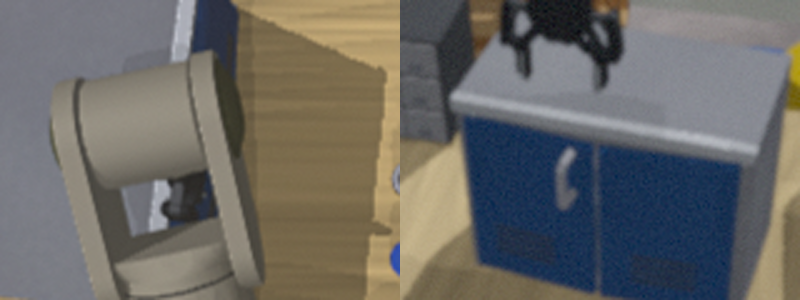

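Emit:
{"fn": "arm_command", "kwargs": {
  "rows": "0 0 0 18 0 0 0; 0 0 0 18 0 0 0; 0 0 0 18 0 0 0; 0 0 0 18 0 0 0; 0 1 0 18 0 0 0"
}}

```text
time_s: 3.12
position: [0.4672, 0.225, 0.2691]
tool_rot: [[0.093, 0.996, 0.001], [0.996, -0.093, 0.0], [0.0, 0.001, -1.0]]
ft_force: [0.3, 0.3, -0.9]
grip_width: 0.0855
```

Emit:
{"fn": "arm_command", "kwargs": {
  "rows": "0 0 0 18 0 0 0; 0.5 0 0 0 0 0 0; 0.8 0 0 0 0 0 0; 1 0 0 0 0 0 0; 1 0 0 0 0 0 0",
  "squeeze": 30
}}

```text
time_s: 3.53
position: [0.4679, 0.226, 0.2528]
tool_rot: [[0.092, 0.996, 0.003], [0.996, -0.092, 0.001], [0.001, 0.003, -1.0]]
ft_force: [-0.5, -0.3, 0.0]
grip_width: 0.0389
```

Emit:
{"fn": "arm_command", "kwargs": {
  "rows": "1 0 0 0 0 0 0; 1 0 0 0 0 0 0; 1 0 0 0 0 0 0; 1 0 0 0 0 0 0; 1 0 0 0 0 0 0"
}}

```text
time_s: 3.95
position: [0.4645, 0.2273, 0.2523]
tool_rot: [[0.09, 0.996, -0.005], [0.996, -0.09, 0.002], [0.001, -0.005, -1.0]]
ft_force: [-15.7, 4.6, 8.8]
grip_width: 0.0096
```

Run:
```python
from h import *
o=readout.observe();p=o["position"];off=p-hd(0,p[2]);print(off,o["grip_width"],o["ft_force"])
segs=[]
for th in np.linspace(0,1.5,31)[1:]:
    segs.append((hd(th,p[2])+off*[1,1,0],Rt(85.4-np.degrees(th)),1,1))
plan(segs)
```

```text
[-0.0031158   0.00182741  0.        ] 0.009624451098136578 [-15.65212528   4.61260282   8.83932933]
1 -8 -2 0 -0.5 0 2.5; 1 -8 -1 0 0 0 2.5; 1 -8 -1 0 0 0 3; 1 -7 1 0 0 0 3; 1 -7 1 0 0 0 3
1 -7 2 0 0 0 2.5; 1 -6 3 0 0 0 3; 1 -5 4 0 0 0 3; 1 -5 5 0 0 0 2.5; 1 -4 5 0 0 0 3
1 -4 5 0 0 0 3; 1 -2 6 0 0 0 3; 1 -2 7 0 0 0 2.5; 1 -1 6 0 0 0 3; 1 0 7 0 0 0 3
1 2 7 0 0 0 3; 1 2 7 0 0 0 2.5; 1 3 7 0 0 0 3; 1 4 7 0 0 0 3; 1 5 6 0 0 0 3
1 5 6 0 0 0 2.5; 1 7 6 0 0 0 3; 1 7 5 0 0 0 3; 1 8 4 0 0 0 2.5; 1 9 4 0 0 0 3
1 9 3 0 0 0 3; 1 10 2 0 0 0 3; 1 10 1 0 0 0 2.5; 1 11 1 0 0 0 3; 1 11 -1 0 0 0 3
end [0.6087 0.1036 0.2526] z [ 0.003  0.001 -1.   ] x [ 1.    -0.011  0.003]
```

Emit:
{"fn": "arm_command", "kwargs": {
  "rows": "1 0 -3 0 0 0 0; 1 -8 -1 0 0 0 2.5; 1 -8 -1 0 0 0 2.5; 1 -8 -1 0 0 0 3; 1 -7 1 0 0 0 3"
}}

```text
time_s: 4.37
position: [0.4607, 0.1962, 0.2524]
tool_rot: [[0.282, 0.959, 0.009], [0.959, -0.282, 0.002], [0.004, 0.008, -1.0]]
ft_force: [17.6, 4.3, -4.3]
grip_width: 0.0093
```

Emit:
{"fn": "arm_command", "kwargs": {
  "rows": "1 -7 1 0 0 0 3; 1 -7 2 0 0 0 2.5; 1 -6 3 0 0 0 3; 1 -5 4 0 0 0 3; 1 -5 5 0 0 0 2.5"
}}

```text
time_s: 4.78
position: [0.4643, 0.1626, 0.2564]
tool_rot: [[0.505, 0.863, 0.015], [0.863, -0.505, 0.003], [0.01, 0.011, -1.0]]
ft_force: [4.3, 5.1, 22.2]
grip_width: -0.0
```

Run:
```python
from h import *
o=readout.observe();p=o["position"];print(o["grip_width"],o["ft_force"],o["wrist_torque"])
from scipy.optimize import minimize_scalar
th=minimize_scalar(lambda t:np.linalg.norm(hd(t,p[2])-p),bounds=(0,1.5),method="bounded").x
off=p-hd(th,p[2]);print(th,off)
```

```text
-4.780174472981685e-05 [ 4.31495298  5.12080561 22.15856144] [ 0.90169823 -0.86492846 -0.00448119]
0.44440001848499033 [0.0023427 0.0007173 0.       ]
```

Run:
```python
from h import *
t=eyes.get_image("top")[:,:,::-1];s=eyes.get_image("side")[:,:,::-1]
a=crop(t,(190,170,110,110),3.6);b=crop(s,(240,70,130,110),3.6)[:, :400]
cv2.imwrite("pics/o3.png",np.hstack([a,b]))
```

```text
(no output)
```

View pics/o3.png

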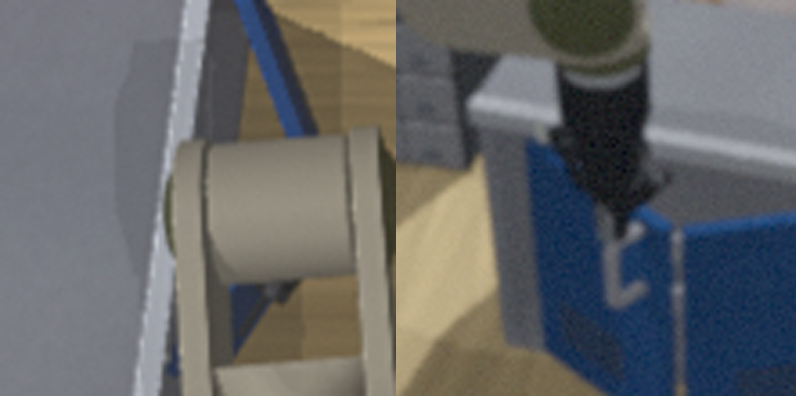

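Emit:
{"fn": "arm_command", "kwargs": {
  "rows": "1 0 0 -15 0 0 0; 0.5 0 0 -20 0 0 0; 0 0 0 -25 0 0 0; 0 0 0 -30 0 0 0; 0 0 0 -30 0 0 0"
}}

```text
time_s: 5.3
position: [0.46, 0.1621, 0.3729]
tool_rot: [[0.503, 0.864, 0.0], [0.864, -0.503, -0.0], [-0.0, 0.0, -1.0]]
ft_force: [0.0, 0.1, 0.1]
grip_width: 0.0483
```

Emit:
{"fn": "arm_command", "kwargs": {
  "rows": "0 -5 -30 0 0 0 0; 0 -5 -35 0 0 0 0; 0 -5 -35 0 0 0 0; 0 -5 -30 0 0 0 0; 0 0 0 0 0 0 0"
}}

```text
time_s: 5.72
position: [0.334, 0.2115, 0.3729]
tool_rot: [[0.501, 0.866, 0.003], [0.866, -0.501, 0.001], [0.002, 0.002, -1.0]]
ft_force: [1.1, -0.4, 1.7]
grip_width: 0.0854
```

Run:
```python
from h import *
t=eyes.get_image("top")[:,:,::-1];s=eyes.get_image("side")[:,:,::-1]
cv2.imwrite("pics/t4.png",t);cv2.imwrite("pics/s4.png",s)
a=crop(t,(230,180,66,100),6);b=crop(s,(282,100,66,100),6)
o=np.hstack([a,b]);cv2.imwrite("pics/o4.png",o);print(o.shape)
print(proj("side",hd(.45)),proj("top",hd(.45)))
print(readout.observe()["position"])
```

```text
(600, 792, 3)
[[299.68652753 143.42710821]] [[280.90729482 234.84026338]]
[0.33746454 0.21056102 0.37207167]
```

View pics/o4.png

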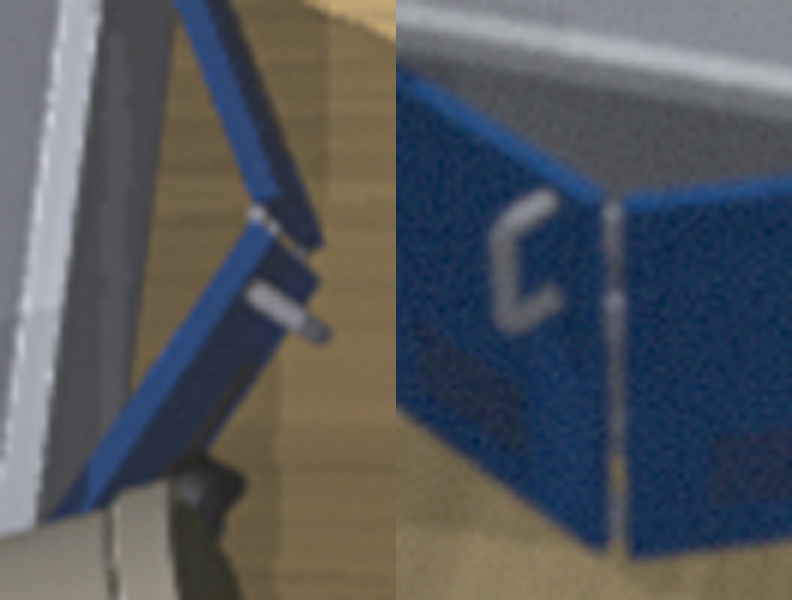

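Run:
```python
from h import *
print("bar top",tri((299.4,138.2),(282,234.2)))
print(onz("side",(299.4,138.2),.268),onz("side",(301.4,153.3),.214),onz("top",(282,234.2),.268))
print("fold",tri((317.8,133.8),(272.6,215.1)),onz("side",(317.8,133.8),.286),onz("top",(272.6,215.1),.286))
for th in (.4,.45,.5,.55):
    s,c=np.sin(th),np.cos(th);print(th,hd(th).round(4),W(-.116-.19*s,-.19+.19*c,.286).round(4))
```

```text
bar top (array([0.46307863, 0.15612135, 0.27513805]), np.float64(1.0894007071621106))
[0.46108691 0.164795   0.268     ] [0.46739365 0.15644086 0.214     ] [0.46297956 0.15654282 0.268     ]
fold (array([0.51588211, 0.18344935, 0.27975506]), np.float64(0.017916315096118005)) [0.51769277 0.17584068 0.286     ] [0.5152243  0.18275618 0.286     ]
0.4 [0.4604 0.1676 0.25  ] [0.5106 0.199  0.286 ]
0.45 [0.4621 0.1612 0.25  ] [0.5138 0.19   0.286 ]
0.5 [0.4644 0.155  0.25  ] [0.5175 0.1813 0.286 ]
0.55 [0.4673 0.1492 0.25  ] [0.5215 0.1727 0.286 ]
```

Run:
```python
from h import *
plan([((.464,.157,.37),Rt(57.5),0,5),((.464,.157,.250),None,0,5)])
```

```text
0 3 27 0 0 0 0.5; 0 4 27 1 0 0 0.5; 0 4 27 0 0 0 0.5; 0 4 28 1 0 0 0.5; 0 5 27 0 0 0 0.5
0 0 0 24 0 0 0; 0 0 0 24 0 0 0; 0 0 0 24 0 0 0; 0 0 0 24 0 0 0; 0 -1 0 24 0 0 0
end [0.4639 0.1565 0.2503] z [ 0.002  0.    -1.   ] x [0.539 0.842 0.001]
```

Emit:
{"fn": "arm_command", "kwargs": {
  "rows": "0 3 27 0 0 0 0.5; 0 4 27 1 0 0 0.5; 0 4 27 0 0 0 0.5; 0 4 28 1 0 0 0.5; 0 5 27 0 0 0 0.5"
}}

```text
time_s: 6.23
position: [0.4669, 0.1554, 0.3687]
tool_rot: [[0.542, 0.84, -0.001], [0.84, -0.542, -0.0], [-0.001, -0.0, -1.0]]
ft_force: [-0.4, -0.1, -0.2]
grip_width: 0.0856
```

Emit:
{"fn": "arm_command", "kwargs": {
  "rows": "0 0 0 24 0 0 0; 0 0 0 24 0 0 0; 0 0 0 24 0 0 0; 0 0 0 24 0 0 0; 0 0 0 24 0 0 0"
}}

```text
time_s: 6.65
position: [0.4656, 0.1561, 0.2477]
tool_rot: [[0.542, 0.841, -0.0], [0.841, -0.542, -0.0], [-0.0, -0.0, -1.0]]
ft_force: [0.0, 0.0, 0.3]
grip_width: 0.0856
```

Emit:
{"fn": "arm_command", "kwargs": {
  "rows": "0.6 0 0 0 0 0 0; 1 0 0 0 0 0 0; 1 0 0 0 0 0 0; 1 0 0 0 0 0 0; 1 0 0 0 0 0 0",
  "squeeze": 70
}}

```text
time_s: 7.07
position: [0.4653, 0.1569, 0.2506]
tool_rot: [[0.541, 0.841, 0.002], [0.841, -0.541, 0.0], [0.001, 0.002, -1.0]]
ft_force: [-0.1, -0.1, -0.0]
grip_width: 0.0257
```

Emit:
{"fn": "arm_command", "kwargs": {
  "rows": "1 0 0 0 0 0 0; 1 0 0 0 0 0 0; 1 0 0 0 0 0 0; 1 0 0 0 0 0 0"
}}

```text
time_s: 7.4
position: [0.4644, 0.1567, 0.2505]
tool_rot: [[0.541, 0.841, 0.001], [0.841, -0.541, -0.0], [-0.0, 0.001, -1.0]]
ft_force: [-3.0, -1.8, 5.0]
grip_width: 0.0077
```

```bash
cat >> h.py <<'E'
def door(to,n,z=None,per=5):
    from scipy.optimize import minimize_scalar
    o=readout.observe();p=o["position"]
    th=minimize_scalar(lambda t:np.linalg.norm(hd(t,p[2])-p),bounds=(-.1,1.6),method="bounded").x
    off=(p-hd(th,p[2]))*[1,1,0]
    print("th",th,"off",off,"w",o["grip_width"],"F",o["ft_force"].round(1),"ypred",85.4-np.degrees(th),np.degrees(np.arctan2(*o["tool_rot"][[1,0],0])))
    plan([(hd(t,p[2])+off,Rt(85.4-np.degrees(t)),1,1) for t in np.linspace(th,to,n+1)[1:]])
E
python3 - <<'E'
from h import *
door(1.5,20)
E
```

```text
th 0.4880273868643807 off [0.00057281 0.00022857 0.        ] w 0.00771203771086032 F [-3.  -1.8  5. ] ypred 57.43809044587272 57.2788868824351
1 -4 6 0 0 0 2.5; 1 -2 6 0 0 0 3; 1 -2 6 0 0 0 3; 1 -1 7 0 0 0 3; 1 0 7 0 0 0 3
1 1 7 0 0 0 2.5; 1 2 7 0 0 0 3; 1 3 7 0 0 0 3; 1 3 7 0 0 0 3; 1 5 6 0 0 0 3
1 6 6 0 0 0 2.5; 1 6 6 0 0 0 3; 1 8 5 0 0 0 3; 1 8 5 0 0 0 3; 1 9 3 0 0 0 3
1 9 4 0 0 0 2.5; 1 10 2 0 0 0 3; 1 10 1 0 0 0 3; 1 11 1 0 0 0 3; 1 11 -1 0 0 0 3
end [0.6122 0.1017 0.2506] z [ 0.001 -0.    -1.   ] x [ 1.    -0.013  0.001]
```

Emit:
{"fn": "arm_command", "kwargs": {
  "rows": "1 -4 6 0 0 0 2.5; 1 -2 6 0 0 0 3; 1 -2 6 0 0 0 3; 1 -1 7 0 0 0 3; 1 0 7 0 0 0 3"
}}

```text
time_s: 7.82
position: [0.4848, 0.1297, 0.2505]
tool_rot: [[0.735, 0.678, 0.002], [0.678, -0.735, 0.001], [0.002, 0.001, -1.0]]
ft_force: [0.7, 2.7, 3.2]
grip_width: 0.0077
```

Run:
```python
from h import *
door(1.5,15)
```

```text
th 0.7477274223669041 off [0.00091262 0.00105133 0.        ] w 0.00772867850368655 F [0.7 2.7 3.2] ypred 42.55837447218049 42.6507006595883
1 1 7 0 0 0 3; 1 2 7 0 0 0 3; 1 3 7 0 0 0 2.5; 1 4 7 0 0 0 3; 1 5 6 0 0 0 3
1 6 6 0 0 0 3; 1 6 6 0 0 0 2.5; 1 7 5 0 0 0 3; 1 9 4 0 0 0 3; 1 8 4 0 0 0 3
1 10 3 0 0 0 2.5; 1 9 2 0 0 0 3; 1 11 1 0 0 0 3; 1 10 1 0 0 0 3; 1 11 -1 0 0 0 2.5
end [0.6123 0.1028 0.2507] z [ 0.002  0.001 -1.   ] x [ 1.    -0.006  0.002]
```

Forces are low and it follows the door well; I go on.

Emit:
{"fn": "arm_command", "kwargs": {
  "rows": "1 1 7 0 0 0 3; 1 2 7 0 0 0 3; 1 3 7 0 0 0 2.5; 1 4 7 0 0 0 3; 1 5 6 0 0 0 3"
}}

```text
time_s: 8.23
position: [0.5177, 0.111, 0.2505]
tool_rot: [[0.882, 0.472, 0.002], [0.472, -0.882, -0.0], [0.002, 0.001, -1.0]]
ft_force: [-2.5, -0.9, 4.6]
grip_width: 0.0078
```

Emit:
{"fn": "arm_command", "kwargs": {
  "rows": "1 6 6 0 0 0 3; 1 6 6 0 0 0 2.5; 1 7 5 0 0 0 3; 1 9 4 0 0 0 3; 1 8 4 0 0 0 3"
}}

```text
time_s: 8.65
position: [0.561, 0.1012, 0.2505]
tool_rot: [[0.972, 0.235, 0.002], [0.235, -0.972, -0.001], [0.002, 0.002, -1.0]]
ft_force: [-0.2, -0.2, 3.9]
grip_width: 0.0075
```

Run:
```python
from h import *
door(1.5,5)
```

```text
th 1.254420779500879 off [4.58897117e-05 5.27035925e-04 0.00000000e+00] w 0.0075186362961758265 F [-0.2 -0.2  3.9] ypred 13.526983601088787 13.614964305989204
1 9 3 0 0 0 3; 1 10 2 0 0 0 2.5; 1 10 1 0 0 0 3; 1 10 1 0 0 0 3; 1 11 -1 0 0 0 2.5
end [0.6117 0.102  0.2506] z [ 0.002 -0.001 -1.   ] x [ 1.    -0.007  0.002]
```

Emit:
{"fn": "arm_command", "kwargs": {
  "rows": "1 9 3 0 0 0 3; 1 10 2 0 0 0 2.5; 1 10 1 0 0 0 3; 1 10 1 0 0 0 3; 1 11 -1 0 0 0 2.5"
}}

```text
time_s: 9.07
position: [0.6118, 0.101, 0.2506]
tool_rot: [[1.0, -0.008, 0.002], [-0.008, -1.0, -0.003], [0.002, 0.003, -1.0]]
ft_force: [-0.9, -9.2, 4.7]
grip_width: 0.0079
```

Emit:
{"fn": "arm_command", "kwargs": {
  "rows": "1 4 0 0 0 0 0; 1 0 0 0 0 0 0; 1 0 0 0 0 0 0"
}}

```text
time_s: 9.32
position: [0.6117, 0.101, 0.2505]
tool_rot: [[1.0, -0.005, -0.008], [-0.005, -1.0, -0.004], [-0.008, 0.004, -1.0]]
ft_force: [-19.9, -8.3, 9.7]
grip_width: 0.0074
```

Run:
```python
from h import *
door(1.5,1)
```

```text
th 1.4999163305414003 off [ 3.35795877e-05 -3.32597233e-04  0.00000000e+00] w 0.007402269063727486 F [-19.9  -8.3   9.7] ypred -0.538875362771563 -0.30743614103517725
1 0 0 0 0 0 0
end [0.6117 0.101  0.2505] z [-0.008 -0.004 -1.   ] x [ 1.    -0.005 -0.008]
```

Emit:
{"fn": "arm_command", "kwargs": {
  "rows": "1 -4 0 0 0 0 0; 0.5 0 0 0 0 0 0; 0 0 0 0 0 0 0; 0 0 0 0 0 0 0; 0 0 0 0 0 0 0"
}}

```text
time_s: 9.73
position: [0.6111, 0.103, 0.2495]
tool_rot: [[1.0, -0.004, 0.0], [-0.004, -1.0, 0.0], [0.0, -0.0, -1.0]]
ft_force: [-0.3, 0.1, 0.2]
grip_width: 0.0559
```

Emit:
{"fn": "arm_command", "kwargs": {
  "rows": "0 0 0 -24 0 0 0; 0 0 0 -24 0 0 0; 0 0 0 -24 0 0 0; 0 0 0 -24 0 0 0; 0 0 0 -24 0 0 0"
}}

```text
time_s: 10.15
position: [0.6108, 0.103, 0.3706]
tool_rot: [[1.0, -0.003, 0.0], [-0.003, -1.0, 0.0], [0.0, -0.0, -1.0]]
ft_force: [0.8, 0.3, -0.0]
grip_width: 0.0852
```

```bash
cat >> h.py <<'E'
T0=cv2.imread("pics/top0.png")
def tins(im=None,thr=.75):
    if im is None: im=eyes.get_image("top")[:,:,::-1]
    best=None
    for u,v in((356,199),(334,242),(384,248)):
        r=cv2.matchTemplate(im,T0[v-9:v+10,u-9:u+10],cv2.TM_CCOEFF_NORMED); best=r if best is None else np.maximum(best,r)
    out=[]
    b=best.copy()
    for _ in range(6):
        _,m,_,(x,y)=cv2.minMaxLoc(b)
        if m<thr: break
        out.append((x+9,y+9,round(m,2))); cv2.circle(b,(x,y),10,-1,-1)
    return out
E
python3 - <<'E'
from h import *
R=Rt(85.4,45)
print(tins(T0))
for u,v,m in tins(): print(u,v,m,onz("top",(u,v),.05).round(4))
o=readout.observe();print(o["position"],o["q"].round(1),o["grip_width"])
G=np.array([.4537,-.001,.030])
print(R.round(2))
plan([((.50,0,.37),Rt(85.4),0,5),((.449,-.08,.22),R,0,6)])
E
```

```text
[(356, 199, 1.0), (334, 242, 1.0), (384, 248, 1.0)]
334 242 0.99 [ 0.4515 -0.0017  0.05  ]
356 199 0.89 [ 0.6001 -0.0764  0.05  ]
384 248 0.85 [ 0.4334 -0.1714  0.05  ]
[0.61143602 0.10294986 0.37556686] [ -1.4  27.   39.2   0.  113.4  88.8] 0.0853419711240956
[[ 0.06  1.    0.06]
 [ 0.7  -0.08  0.7 ]
 [ 0.71  0.   -0.71]]
0 -9 8 0 0 0 -6.5; 0 -9 7 0 0 0 -6.5; 0 -10 6 0 0 0 -6.5; 0 -11 5 0 0 0 -6.5; 0 -11 3 1 0 0 -6.5
0 -11 2 0 0 0 -6.5; 0 -12 1 1 0 0 -6.5; 0 -12 -1 0 0 0 -6.5; 0 -11 -2 1 0 0 -6.5; 0 -11 -3 0 0 0 -6.5
0 -11 -4 1 0 0 -6.5; 0 -10 -6 0 0 0 -6.5; 0 -10 -7 1 0 0 -6.5; 0 -12 -6 21 0 6.5 0; 0 -14 -6 20 0 6.5 0
0 -17 -6 18 0 6.5 0; 0 -19 -6 16 0 6.5 0; 0 -20 -7 14 0 6.5 0; 0 -22 -6 11 0 6.5 0; 0 -23 -7 9 0 6.5 0
end [ 0.4485 -0.0805  0.2201] z [ 0.077  0.71  -0.7  ] x [0.064 0.697 0.714]
```

Emit:
{"fn": "arm_command", "kwargs": {
  "rows": "0 -9 8 0 0 0 -6.5; 0 -9 7 0 0 0 -6.5; 0 -10 6 0 0 0 -6.5; 0 -11 5 0 0 0 -6.5; 0 -11 3 1 0 0 -6.5"
}}

```text
time_s: 10.62
position: [0.5677, 0.0627, 0.3683]
tool_rot: [[0.842, 0.539, 0.0], [0.539, -0.842, 0.0], [0.0, 0.0, -1.0]]
ft_force: [0.6, 0.3, 0.7]
grip_width: 0.0855
```

Emit:
{"fn": "arm_command", "kwargs": {
  "rows": "0 -11 2 0 0 0 -6.5; 0 -12 1 1 0 0 -6.5; 0 -12 -1 0 0 0 -6.5; 0 -11 -2 1 0 0 -6.5; 0 -11 -3 0 0 0 -6.5"
}}

```text
time_s: 11.03
position: [0.5248, 0.0239, 0.3661]
tool_rot: [[0.421, 0.907, -0.0], [0.907, -0.421, 0.0], [0.0, -0.0, -1.0]]
ft_force: [-0.3, 0.7, 0.0]
grip_width: 0.0851
```

Emit:
{"fn": "arm_command", "kwargs": {
  "rows": "0 -11 -4 1 0 0 -6.5; 0 -10 -6 0 0 0 -6.5; 0 -10 -7 1 0 0 -6.5; 0 -12 -6 21 0 6.5 0; 0 -14 -6 20 0 6.5 0"
}}

```text
time_s: 11.45
position: [0.4851, -0.0212, 0.3229]
tool_rot: [[0.093, 0.995, 0.028], [0.969, -0.097, 0.227], [0.229, 0.006, -0.974]]
ft_force: [1.1, -0.3, -0.7]
grip_width: 0.0854
```

Emit:
{"fn": "arm_command", "kwargs": {
  "rows": "0 -17 -6 18 0 6.5 0; 0 -19 -6 16 0 6.5 0; 0 -20 -7 14 0 6.5 0; 0 -22 -6 11 0 6.5 0; 0 -23 -7 9 0 6.5 0"
}}

```text
time_s: 11.87
position: [0.4467, -0.0815, 0.215]
tool_rot: [[0.068, 0.995, 0.075], [0.695, -0.101, 0.712], [0.716, 0.003, -0.698]]
ft_force: [1.8, -0.1, 0.0]
grip_width: 0.0857
```

Run:
```python
from h import *
R=Rt(85.4,45)
o=readout.observe();print(o["position"],o["tool_rot"].round(3),o["q"].round(1))
G=np.array([.4537,-.001,.031])
plan([(G-.08*R[:,2],R,0,4),(G,R,0,4)])
```

```text
[ 0.44666357 -0.08152234  0.21500151] [[ 0.068  0.995  0.075]
 [ 0.695 -0.101  0.712]
 [ 0.716  0.003 -0.698]] [-46.8  22.1  87.9  33.6 101.6 -43.7]
0 -19 0 27 0 0 0; 0 -18 0 26 0 0 0; 0 -19 0 27 0 0 0; 0 -18 0 26 0 0 0; 0 0 0 20 0 0 0
0 0 -1 20 0 0 0; 0 -1 0 20 0 0 0; 0 0 -1 20 0 0 0
end [ 0.4535 -0.001   0.0315] z [ 0.075  0.712 -0.698] x [0.068 0.695 0.716]
```

Emit:
{"fn": "arm_command", "kwargs": {
  "rows": "0 -19 0 27 0 0 0; 0 -18 0 26 0 0 0; 0 -19 0 27 0 0 0; 0 -18 0 26 0 0 0; 0 0 0 20 0 0 0"
}}

```text
time_s: 12.28
position: [0.4501, -0.043, 0.0711]
tool_rot: [[0.073, 0.995, 0.07], [0.697, -0.101, 0.71], [0.714, -0.003, -0.7]]
ft_force: [0.3, 0.1, 0.5]
grip_width: 0.0858
```

Emit:
{"fn": "arm_command", "kwargs": {
  "rows": "0 0 -1 20 0 0 0; 0 -1 0 20 0 0 0; 0 0 -1 20 0 0 0; 0.3 0 0 0 0 0 0; 1 0 0 0 0 0 0",
  "squeeze": 50
}}

```text
time_s: 12.7
position: [0.4527, -0.0005, 0.0312]
tool_rot: [[0.07, 0.995, 0.07], [0.697, -0.099, 0.71], [0.714, -0.001, -0.701]]
ft_force: [-0.4, -0.1, 0.3]
grip_width: 0.0637
```

Emit:
{"fn": "arm_command", "kwargs": {
  "rows": "1 0 0 0 0 0 0; 1 0 0 0 0 0 0; 1 0 0 0 0 0 0; 1 0 0 0 0 0 0; 1 0 0 0 0 0 0"
}}

```text
time_s: 13.12
position: [0.4547, -0.0037, 0.0332]
tool_rot: [[0.067, 0.995, 0.077], [0.7, -0.102, 0.707], [0.711, 0.006, -0.703]]
ft_force: [-1.7, -14.5, 18.9]
grip_width: 0.0008
```

Run:
```python
from h import *
o=readout.observe();p=o["position"];print(p,o["tool_rot"][:,2],o["q"].round(1),o["ft_force"],o["grip_width"])
# place: tool offset relative to tin centre: keep
G0=np.array([.4537,-.001,0]);off=p-G0; print("off",off)
R=Rt(85.4,45)
T=W(-.03,.11,.021)+off;print(T)
u=W(-.17,.11,.021)+off+[0,0,.04]
plan([(p+[0,0,.09],None,1,4),(W(-.16,.11,0)*[1,1,0]+off+[0,0,.075],None,1,6),(T+[0,0,.03],None,1,5),(T,None,1,4)])
```

```text
[ 0.45465006 -0.00365385  0.03315081] [ 0.07680052  0.7070937  -0.70293682] [-39.2  36.  103.8  38.5  73.3 -56.1] [ -1.72233627 -14.49584635  18.9030141 ] 0.0008118360141731853
off [ 0.00095006 -0.00265385  0.03315081]
[0.39973345 0.36578791 0.05415081]
1 16 0 -16 0 0 0; 1 16 0 -16 0 0 0; 1 16 0 -16 0 0 0; 1 16 1 -15 0 0 0; 1 22 -13 25 0 0 0
1 22 -13 25 0 0 0; 1 22 -13 25 0 0 0; 1 22 -13 25 0 0 0; 1 22 -13 25 0 0 0; 1 21 -12 25 0 0 0
1 22 -13 25 0 0 0; 1 15 -1 22 0 0 0; 1 15 0 22 0 0 0; 1 15 -1 22 0 0 0; 1 15 0 22 0 0 0
1 14 -1 21 0 0 0; 1 -5 0 5 0 0 0; 1 -5 0 5 0 0 0; 1 -6 0 6 0 0 0; 1 -5 0 5 0 0 0
end [0.3999 0.3658 0.0545] z [ 0.077  0.707 -0.703] x [0.067 0.7   0.711]
```

Run:
```python
from h import *
t=eyes.get_image("top")[:,:,::-1];s=eyes.get_image("side")[:,:,::-1]
cv2.imwrite("pics/t5.png",t);cv2.imwrite("pics/s5.png",s)
a=crop(t,(290,200,100,100),4);b=crop(s,(240,180,100,100),4)
cv2.imwrite("pics/o5.png",np.hstack([a,b]))
```

```text
(no output)
```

View pics/o5.png

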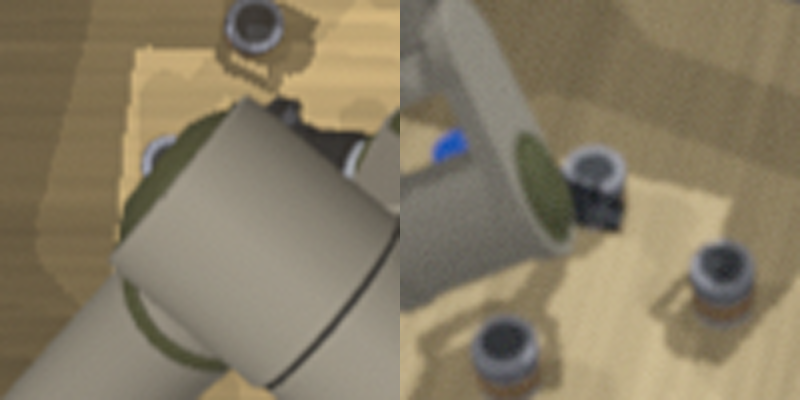

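Run:
```python
from h import *
o=readout.observe();p=o["position"];z=o["tool_rot"][:,2]
print("tin",onz("side",(288.4,220.9),.05), "init same method",onz("side",(287.35,222.6),.05))
for d in(-.06,-.03,0,.017,.03): print(d,proj("side",p+d*z).round(1), ((proj("side",p+d*z)-[240,180])*4+[400,0]).round(0))
```

```text
tin [0.45494443 0.00786676 0.05      ] init same method [4.53540559e-01 2.33941632e-04 5.00000000e-02]
-0.06 [[281.8 228.3]] [[567. 193.]]
-0.03 [[284.8 227.6]] [[579. 191.]]
0 [[287.7 227. ]] [[591. 188.]]
0.017 [[289.3 226.6]] [[597. 186.]]
0.03 [[290.5 226.3]] [[602. 185.]]
```

Emit:
{"fn": "arm_command", "kwargs": {
  "rows": "1 0 0 -10 0 0 0; 1 0 0 -20 0 0 0; 1 0 0 -30 0 0 0; 0 0 0 -30 0 0 0; 0 0 0 -30 0 0 0"
}}

```text
time_s: 13.63
position: [0.4438, -0.0873, 0.1169]
tool_rot: [[0.07, 0.995, 0.071], [0.698, -0.1, 0.709], [0.713, -0.0, -0.701]]
ft_force: [0.6, -0.6, -0.4]
grip_width: 0.0236
```

Emit:
{"fn": "arm_command", "kwargs": {
  "rows": "0 0 0 -30 0 0 0; 0 0 0 -30 0 0 0; 0 0 0 -30 0 0 0; 0 0 0 -30 0 0 0; 0 0 0 -20 0 0 0"
}}

```text
time_s: 14.05
position: [0.4338, -0.1876, 0.2157]
tool_rot: [[0.07, 0.995, 0.073], [0.699, -0.101, 0.708], [0.711, 0.002, -0.703]]
ft_force: [1.3, 0.3, -0.0]
grip_width: 0.0834
```

```bash
cat >> h.py <<'E'
S0=cv2.imread("pics/side0.png")
def stins(im=None,thr=.6):
    if im is None: im=eyes.get_image("side")[:,:,::-1]
    best=None
    for u,v in((328,252),(287,225),(266,267)):
        r=cv2.matchTemplate(im,S0[v-8:v+13,u-9:u+10],cv2.TM_CCOEFF_NORMED); best=r if best is None else np.maximum(best,r)
    out=[];b=best.copy()
    for _ in range(6):
        _,m,_,(x,y)=cv2.minMaxLoc(b)
        if m<thr: break
        out.append((x+9,y+8,round(m,2))); cv2.circle(b,(x,y),10,-1,-1)
    return out
E
python3 - <<'E'
from h import *
for u,v,m in tins(thr=.6): print("top",u,v,m,onz("top",(u,v),.05).round(4))
for u,v,m in stins(): print("side",u,v,m,onz("side",(u,v-2),.05).round(4))
o=readout.observe();print(o["position"],o["ft_force"],o["grip_width"])
cv2.imwrite("pics/t6.png",eyes.get_image("top")[:,:,::-1])
E
```

```text
top 333 242 0.93 [0.4514 0.0017 0.05  ]
top 384 248 0.86 [ 0.4334 -0.1714  0.05  ]
top 353 206 0.78 [ 0.5756 -0.0661  0.05  ]
top 515 132 0.63 [ 0.8477 -0.6395  0.05  ]
top 406 274 0.63 [ 0.3475 -0.2446  0.05  ]
top 520 255 0.62 [ 0.4158 -0.6329  0.05  ]
side 266 267 1.0 [ 0.4354 -0.1717  0.05  ]
side 288 224 0.98 [0.4549 0.0031 0.05  ]
side 321 248 0.85 [ 0.5797 -0.0688  0.05  ]
side 313 335 0.71 [ 0.621  -0.3521  0.05  ]
side 256 219 0.67 [0.3472 0.0019 0.05  ]
side 263 73 0.66 [0.098  0.8627 0.05  ]
[ 0.43435128 -0.18792724  0.21525378] [-0.2913931  -0.45819176 -0.92892714] 0.08555599153439444
```

Run:
```python
from h import *
for z in(.33,.343,.36,.375,.39):
    print(z,proj("side",[.4671,.2244,z]).round(1))
o=readout.observe();p=o["position"];R=o["tool_rot"]
for d in(-.03,-.015,0,.015): print(d,proj("side",p+d*R[:,2]).round(1),proj("side",[p+d*R[:,2]+.05*k*R[:,1] for k in(-1,1)]).round(1).tolist())
s=eyes.get_image("side")[:,:,::-1]
x,y=proj("side",p)[0].astype(int);print(x,y)
cv2.imwrite("pics/o6.png",crop(s,(x-40,y-40,80,80),7))
```

```text
0.33 [[305.2 111. ]]
0.343 [[305.  107.5]]
0.36 [[304.8 102.9]]
0.375 [[304.7  98.8]]
0.39 [[304.5  94.6]]
-0.03 [[253.9 234.8]] [[236.6, 230.3], [271.5, 239.4]]
-0.015 [[256.  234.3]] [[238.9, 229.8], [273.4, 238.9]]
0 [[258.1 233.8]] [[241.2, 229.4], [275.3, 238.3]]
0.015 [[260.1 233.3]] [[243.4, 229.0], [277.1, 237.8]]
258 233
```

View pics/o6.png

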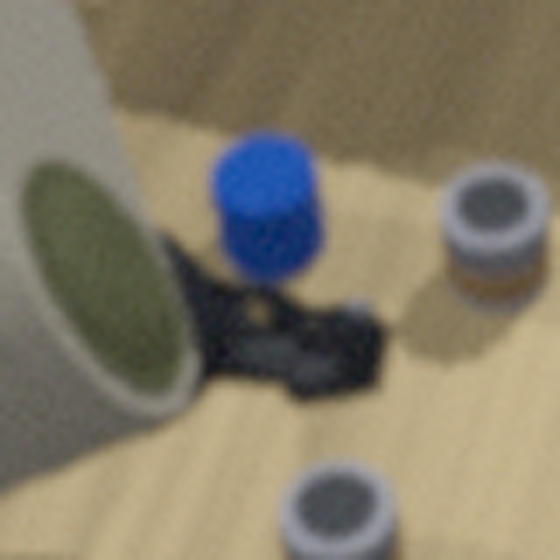

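Run:
```python
from h import *
R=Rt(85.4,45); L=.043*R[:,2]
G=np.array([.4535,.003,.034])+L;print(G)
plan([(G-.10*R[:,2],R,0,4),(G-.04*R[:,2],R,0,3),(G,R,0,4)])
```

```text
[0.4559385  0.03330765 0.00359441]
0 1 0 34 0 0 0; 0 1 0 34 0 0 0; 0 1 0 34 0 0 0; 0 1 0 34 0 0 0; 0 1 1 34 0 0 0
0 0 0 34 0 0 0; 0 0 0 20 0 0 0; 0 0 0 20 0 0 0; 0 0 0 20 0 0 0; 0 0 0 10 0 0 0
0 0 0 10 0 0 0; 0 0 0 10 0 0 0; 0 -1 -1 10 0 0 0
end [0.4559 0.0334 0.0031] z [ 0.071  0.71  -0.701] x [0.071 0.697 0.713]
```

Emit:
{"fn": "arm_command", "kwargs": {
  "rows": "0 1 0 34 0 0 0; 0 1 0 34 0 0 0; 0 1 0 34 0 0 0; 0 1 0 34 0 0 0; 0 1 1 34 0 0 0"
}}

```text
time_s: 14.67
position: [0.4466, -0.0587, 0.0966]
tool_rot: [[0.071, 0.995, 0.069], [0.697, -0.099, 0.71], [0.714, -0.002, -0.7]]
ft_force: [1.9, -0.1, -0.8]
grip_width: 0.0853
```

Emit:
{"fn": "arm_command", "kwargs": {
  "rows": "0 0 0 34 0 0 0; 0 0 0 20 0 0 0; 0 0 0 20 0 0 0; 0 0 0 20 0 0 0; 0 0 0 0 0 0 0"
}}

```text
time_s: 15.08
position: [0.4521, 0.0093, 0.0304]
tool_rot: [[0.072, 0.995, 0.065], [0.695, -0.097, 0.713], [0.716, -0.006, -0.699]]
ft_force: [-1.3, 0.3, 0.5]
grip_width: 0.0851
```

Emit:
{"fn": "arm_command", "kwargs": {
  "rows": "0 0 0 10 0 0 0; 0 0 0 10 0 0 0; 0 0 0 10 0 0 0; 0 -1 -1 10 0 0 0; 0 0 0 0 0 0 0"
}}

```text
time_s: 15.5
position: [0.4553, 0.0346, 0.0024]
tool_rot: [[0.071, 0.995, 0.069], [0.697, -0.099, 0.711], [0.714, -0.002, -0.7]]
ft_force: [-0.7, 1.0, -0.7]
grip_width: 0.0853
```

Emit:
{"fn": "arm_command", "kwargs": {
  "rows": "0.3 0 0 0 0 0 0; 1 0 0 0 0 0 0; 1 0 0 0 0 0 0; 1 0 0 0 0 0 0; 1 0 0 0 0 0 0",
  "squeeze": 50
}}

```text
time_s: 15.92
position: [0.4566, 0.0327, 0.0038]
tool_rot: [[0.069, 0.995, 0.072], [0.698, -0.1, 0.709], [0.713, 0.001, -0.701]]
ft_force: [-0.7, -3.5, 5.8]
grip_width: 0.0491
```

Emit:
{"fn": "arm_command", "kwargs": {
  "rows": "1 0 0 0 0 0 0; 1 0 0 0 0 0 0; 1 0 0 0 0 0 0; 1 0 0 0 0 0 0"
}}

```text
time_s: 16.25
position: [0.4566, 0.0327, 0.0038]
tool_rot: [[0.069, 0.995, 0.072], [0.698, -0.1, 0.709], [0.713, 0.001, -0.701]]
ft_force: [-0.3, -3.8, 6.4]
grip_width: 0.0492
```

```bash
cat >> h.py <<'E'
def place(G0,cx,cy,gap=.001):
    o=readout.observe();p=o["position"];print(p,o["q"].round(1),o["ft_force"].round(1),o["grip_width"])
    off=p-np.array([*G0,0]);T=W(cx,cy,.02+gap)+off
    up=max(.11,.0)
    plan([(p+[0,0,.09],None,1,4),(W(-.19,cy,.10)+off,None,1,6),(T+[0,0,.03],None,1,5),(T+[0,0,.006],None,1,2),(T,None,1,2)])
E
python3 - <<'E'
from h import *
place((.4535,.003),-.03,.11)
E
```

```text
[0.45657671 0.03269796 0.00377395] [-35.4  39.  106.5  42.   67.8 -57.9] [-0.3 -3.8  6.4] 0.049223267779969944
1 16 0 -16 0 0 0; 1 16 0 -16 0 0 0; 1 16 0 -16 0 0 0; 1 16 0 -15 0 0 0; 1 24 -15 22 0 0 0
1 24 -15 22 0 0 0; 1 25 -14 23 0 0 0; 1 24 -15 22 0 0 0; 1 25 -14 23 0 0 0; 1 24 -15 22 0 0 0
1 16 -1 30 0 0 0; 1 15 -1 30 0 0 0; 1 16 0 29 0 0 0; 1 15 -1 30 0 0 0; 1 16 0 29 0 0 0
1 -9 0 9 0 0 0; 1 -9 0 8 0 0 0; 1 -2 0 2 0 0 0; 1 -2 0 2 0 0 0
end [0.4019 0.3977 0.025 ] z [ 0.072  0.709 -0.701] x [0.069 0.698 0.713]
```

Emit:
{"fn": "arm_command", "kwargs": {
  "rows": "1 16 0 -16 0 0 0; 1 16 0 -16 0 0 0; 1 16 0 -16 0 0 0; 1 16 0 -15 0 0 0; 1 24 -15 22 0 0 0"
}}

```text
time_s: 16.67
position: [0.4486, 0.0626, 0.0969]
tool_rot: [[0.067, 0.994, 0.081], [0.702, -0.104, 0.705], [0.709, 0.009, -0.705]]
ft_force: [1.2, -0.3, -2.1]
grip_width: 0.049
```

Emit:
{"fn": "arm_command", "kwargs": {
  "rows": "1 24 -15 22 0 0 0; 1 25 -14 23 0 0 0; 1 24 -15 22 0 0 0; 1 25 -14 23 0 0 0; 1 24 -15 22 0 0 0"
}}

```text
time_s: 17.08
position: [0.3875, 0.2401, 0.1033]
tool_rot: [[0.071, 0.995, 0.072], [0.698, -0.1, 0.709], [0.713, -0.0, -0.701]]
ft_force: [0.5, 0.5, -1.8]
grip_width: 0.0488
```

Emit:
{"fn": "arm_command", "kwargs": {
  "rows": "1 16 -1 30 0 0 0; 1 15 -1 30 0 0 0; 1 16 0 29 0 0 0; 1 15 -1 30 0 0 0; 1 16 0 29 0 0 0"
}}

```text
time_s: 17.5
position: [0.4007, 0.4001, 0.0544]
tool_rot: [[0.07, 0.995, 0.071], [0.698, -0.1, 0.709], [0.713, -0.001, -0.702]]
ft_force: [1.1, -0.6, -1.7]
grip_width: 0.0488
```

Run:
```python
from h import *
o=readout.observe();p=o["position"];R=o["tool_rot"];print(p,R.round(3),o["q"].round(1),o["ft_force"].round(1),o["grip_width"])
off=np.array([.45658-.4535,.0327-.003,.0038]);T=W(-.03,.11,.021)+off
plan([(T+[0,0,.008],None,1,3),(T,None,1,3)])
```

```text
[0.40072504 0.4000624  0.0543765 ] [[ 0.07   0.995  0.071]
 [ 0.698 -0.1    0.709]
 [ 0.713 -0.001 -0.702]] [ 12.   31.1 110.5  68.6  46.8 -35.7] [ 1.1 -0.6 -1.7] 0.04879847874299796
1 -6 0 5 0 0 0; 1 -5 1 4 0 0 0; 1 -6 0 5 0 0 0; 1 -2 0 2 0 0 0; 1 -2 0 2 0 0 0
1 -1 0 1 0 0 0
end [0.4015 0.3981 0.0254] z [ 0.071  0.709 -0.702] x [0.07  0.698 0.713]
```

Emit:
{"fn": "arm_command", "kwargs": {
  "rows": "1 -6 0 5 0 0 0; 1 -5 1 4 0 0 0; 1 -6 0 5 0 0 0; 1 -2 0 2 0 0 0; 1 -2 0 2 0 0 0"
}}

```text
time_s: 17.92
position: [0.4023, 0.3959, 0.0273]
tool_rot: [[0.071, 0.995, 0.072], [0.698, -0.101, 0.709], [0.713, -0.001, -0.701]]
ft_force: [-1.1, -0.1, -2.2]
grip_width: 0.0487
```

Emit:
{"fn": "arm_command", "kwargs": {
  "rows": "1 -1 0 1 0 0 0; 1 0 0 0 0 0 0; 1 0 0 0 0 0 0"
}}

```text
time_s: 18.17
position: [0.4024, 0.3964, 0.0265]
tool_rot: [[0.07, 0.995, 0.072], [0.697, -0.1, 0.71], [0.713, 0.0, -0.701]]
ft_force: [-1.4, 0.1, -2.5]
grip_width: 0.0486
```

Emit:
{"fn": "arm_command", "kwargs": {
  "rows": "1 -1 0 1 0 0 0; 1 -1 0 1 0 0 0; 1 0 0 0 0 0 0; 1 0 0 0 0 0 0"
}}

```text
time_s: 18.5
position: [0.4023, 0.3968, 0.0238]
tool_rot: [[0.069, 0.995, 0.072], [0.697, -0.1, 0.71], [0.714, 0.001, -0.7]]
ft_force: [-0.1, -2.6, 3.3]
grip_width: 0.0486
```

Emit:
{"fn": "arm_command", "kwargs": {
  "rows": "0.7 0 0 0 0 0 0; 0.4 0 0 0 0 0 0; 0.25 0 0 0 0 0 0; 0.25 0 0 0 0 0 0; 0.2 0 0 0 0 0 0"
}}

```text
time_s: 18.92
position: [0.402, 0.3967, 0.0233]
tool_rot: [[0.07, 0.995, 0.071], [0.697, -0.1, 0.71], [0.713, -0.0, -0.701]]
ft_force: [-0.2, -0.8, -0.1]
grip_width: 0.0683
```

Emit:
{"fn": "arm_command", "kwargs": {
  "rows": "0.2 0 0 -10 0 0 0; 0.2 0 0 -20 0 0 0; 0.1 0 0 -30 0 0 0; 0 0 0 -30 0 0 0; 0 0 0 -35 0 0 0"
}}

```text
time_s: 19.33
position: [0.3922, 0.3068, 0.1116]
tool_rot: [[0.071, 0.995, 0.069], [0.698, -0.099, 0.709], [0.712, -0.002, -0.702]]
ft_force: [0.3, 0.3, 0.6]
grip_width: 0.0855
```

Emit:
{"fn": "arm_command", "kwargs": {
  "rows": "0 0 0 -35 0 0 0; 0 0 0 -35 0 0 0; 0 0 0 -35 0 0 0; 0 0 0 -35 0 0 0; 0 0 0 -20 0 0 0"
}}

```text
time_s: 19.75
position: [0.3816, 0.1921, 0.2253]
tool_rot: [[0.07, 0.995, 0.074], [0.699, -0.102, 0.708], [0.712, 0.003, -0.702]]
ft_force: [0.7, 0.2, 0.6]
grip_width: 0.0855
```

Run:
```python
from h import *
for u,v,m in tins(thr=.6): print("top",u,v,m,onz("top",(u,v),.05).round(4))
for u,v,m in stins(): print("side",u,v,m,onz("side",(u,v-2),.05).round(4),onz("side",(u,v-2),.07).round(4))
o=readout.observe();print(o["position"],o["ft_force"],o["grip_width"],o["q"].round(1)); print("want",W(-.03,.11,.07),proj("side",W(-.03,.11,.07)))
```

```text
top 384 248 1.0 [ 0.4334 -0.1714  0.05  ]
top 353 206 0.78 [ 0.5756 -0.0661  0.05  ]
top 484 231 0.65 [ 0.4956 -0.514   0.05  ]
top 222 368 0.64 [0.0392 0.359  0.05  ]
top 477 361 0.64 [ 0.0699 -0.4723  0.05  ]
top 515 132 0.62 [ 0.8477 -0.6395  0.05  ]
side 266 267 1.0 [ 0.4354 -0.1717  0.05  ] [ 0.4415 -0.1848  0.07  ]
side 321 248 0.85 [ 0.5797 -0.0688  0.05  ] [ 0.5832 -0.0836  0.07  ]
side 313 335 0.71 [ 0.621  -0.3521  0.05  ] [ 0.6237 -0.3619  0.07  ]
side 263 73 0.66 [0.098  0.8627 0.05  ] [0.1101 0.8312 0.07  ]
side 256 220 0.65 [ 0.3485 -0.0022  0.05  ] [ 0.3561 -0.0183  0.07  ]
side 522 387 0.65 [ 1.1435 -0.375   0.05  ] [ 1.1369 -0.3844  0.07  ]
[0.38265482 0.19237925 0.22491064] [-0.07861429  0.64840831 -0.07016912] 0.08544149103402417 [-20.    7.1 107.8  44.3  81.8 -27.5]
want [0.39878339 0.36844176 0.07      ] [[299.10648677 143.4370248 ]]
```

Run:
```python
from h import *
t=eyes.get_image("top")[:,:,::-1];s=eyes.get_image("side")[:,:,::-1]
a=crop(t,(330,185,40,40),8);b=crop(s,(300,228,40,40),8);c=crop(s,(250,90,140,110),5)
o=np.zeros((550,700,3),np.uint8)
cv2.imwrite("pics/o7.png",np.vstack([np.hstack([a,b]),c[:280,:640] if 0 else crop(s,(262,110,128,56),5)]))
```

```text
(no output)
```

View pics/o7.png

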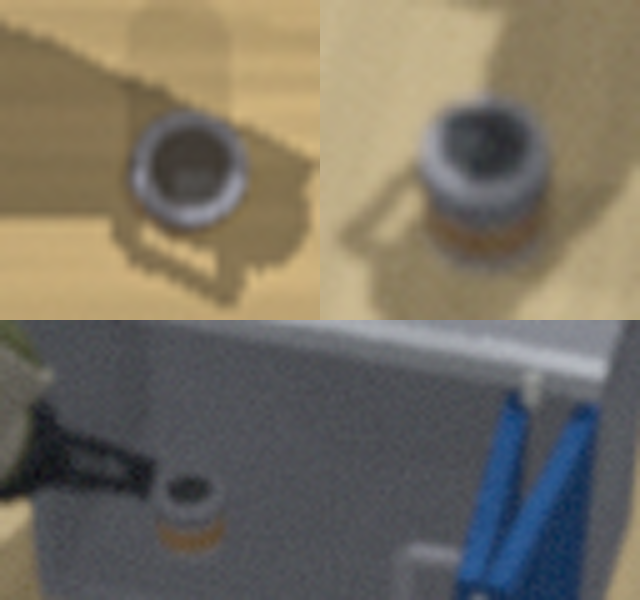

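```bash
cat >> h.py <<'E'
RT=Rt(85.4,45)
def grasp(A,back=.15):
    G=np.array([A[0],A[1],.034])+.043*RT[:,2]
    return [(G-back*RT[:,2],RT,0,4),(G-.04*RT[:,2],RT,0,4),(G,RT,0,4)]
def place(A,cx,cy,gap=.001):
    o=readout.observe();p=o["position"];print(p,o["q"].round(1),o["ft_force"].round(1),o["grip_width"])
    off=p-np.array([*A,0]);T=W(cx,cy,.02+gap)+off
    plan([(p+[0,0,.09],None,1,4),(W(-.38,cy,.11)+off,None,1,4),(W(-.19,cy,.10)+off,None,1,4),(T+[0,0,.03],None,1,5),(T+[0,0,.004],None,1,4),(T+[0,0,-.001],None,1,5)])
E
python3 - <<'E'
from h import *
A,e=tri((320.2,245.7),(353.1,205.6));print(A,e,onz("side",(320.2,245.7),.05),onz("top",(353.1,205.6),.05))
A[2]=.05
p=readout.observe()["position"]
plan([((.42,-.02,.30),None,0,4)]+grasp((.5785,-.0665)))
E
```

```text
[ 0.57698137 -0.06670982  0.04821136] 0.5321013469488786 [ 0.57705379 -0.06815018  0.05      ] [ 0.57699287 -0.06644782  0.05      ]
0 -15 10 -34 0 0 0; 0 -15 10 -34 0 0 0; 0 -15 10 -34 0 0 0; 0 -16 10 -34 0 0 0; 0 -15 10 -34 0 0 0
0 -16 10 -33 0 0 0; 0 -30 23 8 0 0 0; 0 -30 23 8 0 0 0; 0 -30 24 8 0 0 0; 0 -30 23 8 0 0 0
0 -30 24 9 0 0 0; 0 -30 23 8 0 0 0; 0 -30 24 9 0 0 0; 0 0 0 27 0 0 0; 0 0 -1 28 0 0 0
0 0 0 27 0 0 0; 0 -1 -1 28 0 0 0; 0 0 0 10 0 0 0; 0 0 0 10 0 0 0; 0 0 0 10 0 0 0
0 0 0 10 0 0 0
end [ 0.5813 -0.036   0.0034] z [ 0.072  0.709 -0.701] x [0.071 0.698 0.713]
```

Emit:
{"fn": "arm_command", "kwargs": {
  "rows": "0 -15 10 -34 0 0 0; 0 -15 10 -34 0 0 0; 0 -15 10 -34 0 0 0; 0 -16 10 -34 0 0 0; 0 -15 10 -34 0 0 0"
}}

```text
time_s: 20.37
position: [0.4139, 0.0151, 0.2877]
tool_rot: [[0.071, 0.995, 0.069], [0.696, -0.099, 0.711], [0.714, -0.002, -0.7]]
ft_force: [1.1, 0.1, 0.1]
grip_width: 0.0856
```

Emit:
{"fn": "arm_command", "kwargs": {
  "rows": "0 -16 10 -33 0 0 0; 0 -30 23 8 0 0 0; 0 -30 23 8 0 0 0; 0 -30 24 8 0 0 0; 0 -30 23 8 0 0 0"
}}

```text
time_s: 20.78
position: [0.5079, -0.0896, 0.1891]
tool_rot: [[0.071, 0.995, 0.069], [0.696, -0.099, 0.711], [0.714, -0.002, -0.7]]
ft_force: [-0.1, -0.6, 0.8]
grip_width: 0.0852
```

Emit:
{"fn": "arm_command", "kwargs": {
  "rows": "0 -30 23 9 0 0 0; 0 -30 23 8 0 0 0; 0 -30 24 9 0 0 0; 0 0 0 27 0 0 0; 0 0 -1 28 0 0 0"
}}

```text
time_s: 21.2
position: [0.5756, -0.1014, 0.0671]
tool_rot: [[0.072, 0.995, 0.069], [0.696, -0.1, 0.711], [0.714, -0.003, -0.7]]
ft_force: [0.5, 0.8, 1.3]
grip_width: 0.0852
```

Run:
```python
from h import *
print(readout.observe()["q"].round(1),readout.observe()["position"])
plan(grasp((.577,-.067),.07))
```

```text
[-39.1  42.8  76.3  36.5  90.2 -43. ] [ 0.57561141 -0.10138712  0.06706472]
0 0 0 5 0 0 0; 0 0 -1 5 0 0 0; 0 0 0 5 0 0 0; 0 1 -1 6 0 0 0; 0 0 0 7 0 0 0
0 0 0 8 0 0 0; 0 0 0 7 0 0 0; 0 -1 0 8 0 0 0; 0 0 0 10 0 0 0; 0 0 0 10 0 0 0
0 0 0 10 0 0 0; 0 0 0 10 0 0 0
end [ 0.5799 -0.0365  0.0034] z [ 0.069  0.711 -0.7  ] x [0.072 0.696 0.714]
```

Emit:
{"fn": "arm_command", "kwargs": {
  "rows": "0 0 -1 13 0 0 0; 0 0 -1 13 0 0 0; 0 0 0 13 0 0 0; 0 0 0 13 0 0 0; 0 0 0 13 0 0 0"
}}

```text
time_s: 21.62
position: [0.5773, -0.0536, 0.0235]
tool_rot: [[0.071, 0.995, 0.068], [0.697, -0.098, 0.711], [0.714, -0.003, -0.7]]
ft_force: [0.2, -0.2, -0.8]
grip_width: 0.0853
```

Emit:
{"fn": "arm_command", "kwargs": {
  "rows": "0 0 0 13 0 0 0; 0 0 0 13 0 0 0; 0 0 0 0 0 0 0; 0.3 0 0 0 0 0 0; 1 0 0 0 0 0 0"
}}

```text
time_s: 22.03
position: [0.5798, -0.0374, 0.0071]
tool_rot: [[0.07, 0.995, 0.071], [0.698, -0.099, 0.71], [0.713, 0.0, -0.701]]
ft_force: [-0.0, -0.3, -0.4]
grip_width: 0.0637
```

Emit:
{"fn": "arm_command", "kwargs": {
  "rows": "1 0 0 0 0 0 0; 1 0 0 0 0 0 0; 1 0 0 0 0 0 0; 1 0 0 0 0 0 0; 1 0 0 0 0 0 0"
}}

```text
time_s: 22.45
position: [0.5799, -0.038, 0.0076]
tool_rot: [[0.069, 0.995, 0.072], [0.698, -0.1, 0.709], [0.713, 0.001, -0.701]]
ft_force: [-0.6, -3.8, 6.4]
grip_width: 0.0489
```

Run:
```python
from h import *
place((.577,-.067),-.03,.02)
```

```text
[ 0.57994452 -0.03797441  0.0076049 ] [-34.1  46.   82.6  39.6  80.1 -45.7] [-0.6 -3.8  6.4] 0.04886609769009862
1 16 0 -16 0 0 0; 1 16 0 -16 0 0 0; 1 16 0 -16 0 0 0; 1 16 0 -15 0 0 0; 1 15 -31 8 0 0 0
1 16 -31 9 0 0 0; 1 15 -31 8 0 0 0; 1 16 -31 9 0 0 0; 1 25 -1 28 0 0 0; 1 25 -1 29 0 0 0
1 25 -1 28 0 0 0; 1 25 0 29 0 0 0; 1 26 -1 28 0 0 0; 1 15 -1 30 0 0 0; 1 16 0 30 0 0 0
1 15 -1 30 0 0 0; 1 16 0 29 0 0 0; 1 15 -1 30 0 0 0; 1 -5 0 4 0 0 0; 1 -5 0 5 0 0 0
1 -4 0 4 0 0 0; 1 -5 0 5 0 0 0; 1 -1 0 1 0 0 0; 1 -1 0 1 0 0 0; 1 0 0 0 0 0 0
1 -1 0 1 0 0 0; 1 0 0 0 0 0 0
end [0.4913 0.3901 0.0279] z [ 0.072  0.709 -0.701] x [0.069 0.698 0.713]
```

Emit:
{"fn": "arm_command", "kwargs": {
  "rows": "1 16 0 -16 0 0 0; 1 16 0 -16 0 0 0; 1 16 0 -16 0 0 0; 1 16 0 -15 0 0 0; 1 15 -31 8 0 0 0"
}}

```text
time_s: 22.87
position: [0.5549, -0.0216, 0.1042]
tool_rot: [[0.065, 0.995, 0.079], [0.702, -0.102, 0.705], [0.71, 0.01, -0.705]]
ft_force: [0.0, -0.5, -2.2]
grip_width: 0.0487
```

Emit:
{"fn": "arm_command", "kwargs": {
  "rows": "1 16 -31 9 0 0 0; 1 15 -31 8 0 0 0; 1 16 -31 9 0 0 0; 1 25 -1 28 0 0 0; 1 25 -1 29 0 0 0"
}}

```text
time_s: 23.28
position: [0.4681, 0.118, 0.1132]
tool_rot: [[0.072, 0.995, 0.074], [0.698, -0.103, 0.709], [0.713, 0.0, -0.702]]
ft_force: [1.3, -1.2, -2.1]
grip_width: 0.0486
```

Emit:
{"fn": "arm_command", "kwargs": {
  "rows": "1 25 -1 28 0 0 0; 1 25 0 29 0 0 0; 1 26 -1 28 0 0 0; 1 15 -1 30 0 0 0; 1 16 0 30 0 0 0"
}}

```text
time_s: 23.7
position: [0.4829, 0.2973, 0.0872]
tool_rot: [[0.069, 0.995, 0.071], [0.698, -0.099, 0.709], [0.713, 0.0, -0.701]]
ft_force: [0.9, -0.6, -2.1]
grip_width: 0.0489
```

Emit:
{"fn": "arm_command", "kwargs": {
  "rows": "1 15 -1 30 0 0 0; 1 16 0 29 0 0 0; 1 15 -1 30 0 0 0; 1 -5 0 4 0 0 0; 1 -5 0 5 0 0 0"
}}

```text
time_s: 24.12
position: [0.4898, 0.3917, 0.0436]
tool_rot: [[0.068, 0.995, 0.069], [0.698, -0.097, 0.709], [0.713, -0.0, -0.701]]
ft_force: [-0.2, -0.1, -2.1]
grip_width: 0.0489
```

Emit:
{"fn": "arm_command", "kwargs": {
  "rows": "1 -4 0 4 0 0 0; 1 -5 0 5 0 0 0; 1 -1 0 1 0 0 0; 1 -1 0 1 0 0 0; 1 0 0 0 0 0 0"
}}

```text
time_s: 24.53
position: [0.4913, 0.39, 0.029]
tool_rot: [[0.071, 0.995, 0.072], [0.697, -0.101, 0.71], [0.713, -0.0, -0.701]]
ft_force: [-0.1, -0.3, -1.0]
grip_width: 0.0485
```

Emit:
{"fn": "arm_command", "kwargs": {
  "rows": "1 -1 0 1 0 0 0; 1 0 0 0 0 0 0; 1 0 0 0 0 0 0"
}}

```text
time_s: 24.78
position: [0.491, 0.3905, 0.0279]
tool_rot: [[0.07, 0.995, 0.071], [0.697, -0.1, 0.71], [0.713, 0.0, -0.701]]
ft_force: [0.4, -0.3, -2.3]
grip_width: 0.0485
```

Emit:
{"fn": "arm_command", "kwargs": {
  "rows": "0.7 0 0 0 0 0 0; 0.4 0 0 0 0 0 0; 0.25 0 0 0 0 0 0; 0.25 0 0 0 0 0 0; 0.2 0 0 0 0 0 0"
}}

```text
time_s: 25.2
position: [0.491, 0.3907, 0.0279]
tool_rot: [[0.07, 0.995, 0.071], [0.697, -0.1, 0.71], [0.713, 0.0, -0.701]]
ft_force: [-0.2, -0.1, 0.2]
grip_width: 0.0684
```

Emit:
{"fn": "arm_command", "kwargs": {
  "rows": "0.2 0 0 -10 0 0 0; 0.2 0 0 -20 0 0 0; 0.1 0 0 -30 0 0 0; 0 0 0 -30 0 0 0; 0 0 0 -35 0 0 0"
}}

```text
time_s: 25.62
position: [0.4812, 0.3008, 0.1161]
tool_rot: [[0.07, 0.995, 0.07], [0.698, -0.099, 0.709], [0.713, -0.001, -0.701]]
ft_force: [0.5, -0.6, 1.4]
grip_width: 0.0854
```

Emit:
{"fn": "arm_command", "kwargs": {
  "rows": "0 0 0 -35 0 0 0; 0 0 0 -35 0 0 0; 0 0 0 -35 0 0 0; 0 0 0 -35 0 0 0; 0 0 0 -35 0 0 0"
}}

```text
time_s: 26.03
position: [0.4687, 0.1761, 0.2395]
tool_rot: [[0.07, 0.995, 0.071], [0.698, -0.1, 0.709], [0.713, -0.0, -0.702]]
ft_force: [0.6, 0.4, 0.3]
grip_width: 0.085
```

Run:
```python
from h import *
for u,v,m in tins(thr=.7): print("top",u,v,m,onz("top",(u,v),.05).round(4))
for u,v,m in stins(): print("side",u,v,m,onz("side",(u,v-2),.05).round(4),onz("side",(u,v-2),.07).round(4))
o=readout.observe();print(o["position"],o["grip_width"])
plan([(o["position"]+[-.03,-.1,.03],RT,0,4)]+grasp((.435,-.1705)))
```

```text
top 384 248 0.86 [ 0.4334 -0.1714  0.05  ]
side 266 267 0.94 [ 0.4354 -0.1717  0.05  ] [ 0.4415 -0.1848  0.07  ]
side 313 335 0.71 [ 0.621  -0.3521  0.05  ] [ 0.6237 -0.3619  0.07  ]
side 256 220 0.68 [ 0.3485 -0.0022  0.05  ] [ 0.3561 -0.0183  0.07  ]
side 388 256 0.67 [ 0.7837 -0.0557  0.05  ] [ 0.7835 -0.0708  0.07  ]
side 263 73 0.66 [0.098  0.8627 0.05  ] [0.1101 0.8312 0.07  ]
side 35 141 0.64 [-0.6276  0.2064  0.05  ] [-0.6025  0.1866  0.07  ]
[0.47085962 0.17460174 0.24126855] 0.08574072077781124
0 -13 -5 -24 0.5 0 0; 0 -13 -5 -23 0.5 0 0; 0 -12 -5 -23 0.5 0 0; 0 -13 -6 -24 0.5 0 0; 0 -38 2 -13 0 0 0
0 -38 2 -13 0 0 0; 0 -38 2 -13 0 0 0; 0 -38 2 -13 0 0 0; 0 -37 2 -13 0 0 0; 0 -38 2 -12 0 0 0
0 -37 2 -13 0 0 0; 0 -38 1 -12 0 0 0; 0 -37 2 -13 0 0 0; 0 0 0 28 0 0 0; 0 0 0 27 0 0 0
0 -1 1 28 0 0 0; 0 0 0 27 0 0 0; 0 0 0 10 0 0 0; 0 0 0 10 0 0 0; 0 0 0 10 0 0 0
0 -1 1 10 0 0 0
end [ 0.4377 -0.1407  0.0034] z [ 0.044  0.711 -0.702] x [0.068 0.699 0.712]
```

Emit:
{"fn": "arm_command", "kwargs": {
  "rows": "0 -13 -5 -24 0 0 0; 0 -13 -5 -23 0 0 0; 0 -12 -5 -23 0 0 0; 0 -13 -6 -24 0 0 0; 0 -38 2 -13 0 0 0"
}}

```text
time_s: 26.55
position: [0.4362, 0.0413, 0.2522]
tool_rot: [[0.065, 0.995, 0.074], [0.7, -0.098, 0.708], [0.712, 0.006, -0.703]]
ft_force: [1.1, 0.4, -0.1]
grip_width: 0.0856
```

Emit:
{"fn": "arm_command", "kwargs": {
  "rows": "0 -38 2 -13 0 0 0; 0 -38 2 -13 0 0 0; 0 -38 2 -13 0 0 0; 0 -37 2 -13 0 0 0; 0 -38 2 -12 0 0 0"
}}

```text
time_s: 26.97
position: [0.4284, -0.138, 0.1586]
tool_rot: [[0.07, 0.995, 0.071], [0.697, -0.1, 0.71], [0.713, -0.001, -0.701]]
ft_force: [1.1, -0.1, 0.2]
grip_width: 0.0852
```

Emit:
{"fn": "arm_command", "kwargs": {
  "rows": "0 -37 2 -13 0 0 0; 0 -38 1 -12 0 0 0; 0 -37 2 -13 0 0 0; 0 0 0 20 0 0 0; 0 0 0 0 0 0 0"
}}

```text
time_s: 27.38
position: [0.4239, -0.2269, 0.0899]
tool_rot: [[0.073, 0.995, 0.069], [0.694, -0.101, 0.713], [0.717, -0.004, -0.697]]
ft_force: [0.4, 0.9, 0.3]
grip_width: 0.0851
```

Run:
```python
from h import *
o=readout.observe();print(o["q"].round(1),o["position"],o["tool_rot"].round(3))
plan(grasp((.435,-.1705),.10))
```

```text
[-58.1  37.8  83.3  26.1  97.3 -58. ] [ 0.42390536 -0.22694285  0.08985914] [[ 0.073  0.995  0.069]
 [ 0.694 -0.101  0.713]
 [ 0.717 -0.004 -0.697]]
0 0 2 6 0 0 -0.5; 0 0 1 6 0 0 -0.5; 0 0 2 5 0 0 -0.5; 0 1 1 6 0 0 -0.5; 0 0 0 15 0 0 0
0 0 0 15 0 0 0; 0 -1 0 15 0 0 0; 0 0 0 15 0 0 0; 0 0 0 10 0 0 0; 0 0 0 10 0 0 0
0 0 0 10 0 0 0; 0 -1 -1 10 0 0 0
end [ 0.4374 -0.1404  0.0034] z [ 0.069  0.713 -0.697] x [0.039 0.697 0.716]
```

Emit:
{"fn": "arm_command", "kwargs": {
  "rows": "0 0 3 10 0 0 0; 0 0 2 13 0 0 0; 0 0 0 15 0 0 0; 0 0 0 15 0 0 0; 0 0 0 15 0 0 0"
}}

```text
time_s: 27.8
position: [0.4351, -0.1789, 0.045]
tool_rot: [[0.068, 0.995, 0.071], [0.698, -0.098, 0.709], [0.712, 0.001, -0.702]]
ft_force: [0.6, 0.2, -0.6]
grip_width: 0.0857
```

Emit:
{"fn": "arm_command", "kwargs": {
  "rows": "0 0 0 15 0 0 0; 0 -1 0 15 0 0 0; 0 0 0 13 0 0 0; 0 0 0 11 0 0 0; 0.2 0 0 0 0 0 0"
}}

```text
time_s: 28.22
position: [0.4383, -0.1402, 0.006]
tool_rot: [[0.069, 0.995, 0.068], [0.697, -0.097, 0.711], [0.714, -0.001, -0.7]]
ft_force: [-0.2, 1.1, 0.6]
grip_width: 0.0755
```

Emit:
{"fn": "arm_command", "kwargs": {
  "rows": "0.4 0 0 0 0 0 0; 1 0 0 0 0 0 0; 1 0 0 0 0 0 0; 1 0 0 0 0 0 0; 1 0 0 0 0 0 0"
}}

```text
time_s: 28.63
position: [0.4385, -0.143, 0.0071]
tool_rot: [[0.069, 0.995, 0.072], [0.698, -0.1, 0.71], [0.713, 0.001, -0.701]]
ft_force: [-0.7, 0.2, 5.5]
grip_width: 0.0487
```

Run:
```python
from h import *
place((.435,-.1705),-.03,-.065)
```

```text
[ 0.43854255 -0.14296401  0.00709114] [-51.8  42.1  94.3  30.1  81.2 -61.1] [-0.7  0.2  5.5] 0.048731927598782025
1 16 0 -16 0 0 0; 1 16 0 -16 0 0 0; 1 16 0 -16 0 0 0; 1 16 0 -15 0 0 0; 1 24 15 20 0 0 0
1 24 15 20 0 0 0; 1 24 16 20 0 0 0; 1 24 15 20 0 0 0; 1 24 16 19 0 0 0; 1 25 15 20 0 0 0
1 25 -1 28 0 0 0; 1 25 -1 29 0 0 0; 1 25 0 28 0 0 0; 1 25 -1 29 0 0 0; 1 26 0 28 0 0 0
1 15 -1 30 0 0 0; 1 16 -1 30 0 0 0; 1 15 -1 30 0 0 0; 1 16 0 29 0 0 0; 1 15 -1 30 0 0 0
1 -5 0 4 0 0 0; 1 -4 0 5 0 0 0; 1 -5 0 4 0 0 0; 1 -4 0 5 0 0 0; 1 -1 0 1 0 0 0
1 -1 0 1 0 0 0; 1 -1 0 0 0 0 0; 1 -1 0 1 0 0 0; 1 0 0 0 0 0 0
end [0.5764 0.3818 0.0274] z [ 0.072  0.71  -0.701] x [0.069 0.698 0.713]
```

Run:
```python
from h import *
o=readout.observe();p=o["position"];R0=o["tool_rot"]
off=p-np.array([.435,-.1705,0]);Q=Ro.from_rotvec([0,0,-20],degrees=True).as_matrix();o2=Q@off;R=Q@R0
cx,cy=-.04,-.06;T=W(cx,cy,.021)+o2;print(off,o2,T)
plan([(p+[0,0,.09],None,1,4),(W(-.40,cy+.05,.11)+o2,R,1,6),(W(-.19,cy,.10)+o2,None,1,4),(T+[0,0,.03],None,1,5),(T+[0,0,.004],None,1,4),(T+[0,0,0],None,1,4)])
```

```text
[0.00354255 0.02753599 0.00709114] [0.01274677 0.02466374 0.00709114] [0.58018621 0.36954417 0.02809114]
1 16 0 -16 0 0 0; 1 16 0 -16 0 0 0; 1 16 0 -16 0 0 0; 1 16 0 -15 0 0 0; 1 21 8 17 -2.5 0 2.5
1 22 6 17 -2.5 0 2.5; 1 22 4 18 -2.5 0 2.5; 1 22 3 18 -2.5 0 2.5; 1 22 1 18 -2.5 0 2.5; 1 23 -1 17 -2.5 0 2.5
1 24 -6 27 0 0 0; 1 24 -5 27 0 0 0; 1 24 -6 26 0 0 0; 1 23 -5 27 0 0 0; 1 24 -6 26 0 0 0
1 23 -5 27 0 0 0; 1 12 -11 27 0 0 0; 1 13 -12 26 0 0 0; 1 12 -11 27 0 0 0; 1 13 -12 26 0 0 0
1 12 -11 27 0 0 0; 1 -5 0 5 0 0 0; 1 -4 0 4 0 0 0; 1 -5 0 5 0 0 0; 1 -4 0 4 0 0 0
1 -1 0 1 0 0 0; 1 -1 0 1 0 0 0; 1 0 0 0 0 0 0; 1 -1 0 1 0 0 0
end [0.5803 0.3695 0.028 ] z [ 0.321  0.637 -0.701] x [0.319 0.624 0.713]
```

Emit:
{"fn": "arm_command", "kwargs": {
  "rows": "1 16 0 -16 0 0 0; 1 16 0 -16 0 0 0; 1 16 0 -16 0 0 0; 1 16 0 -15 0 0 0; 1 21 8 17 -2.5 0 2.5"
}}

```text
time_s: 29.05
position: [0.4509, -0.1214, 0.1013]
tool_rot: [[0.111, 0.986, 0.12], [0.697, -0.164, 0.698], [0.708, 0.006, -0.706]]
ft_force: [1.2, -0.9, -3.1]
grip_width: 0.049
```

Emit:
{"fn": "arm_command", "kwargs": {
  "rows": "1 22 6 17 -2.5 0 2.5; 1 22 4 18 -2.5 0 2.5; 1 22 3 18 -2.5 0 2.5; 1 22 1 18 -2.5 0 2.5; 1 23 -1 17 -2.5 0 2.5"
}}

```text
time_s: 29.47
position: [0.5016, 0.0155, 0.1166]
tool_rot: [[0.322, 0.89, 0.323], [0.624, -0.456, 0.635], [0.712, -0.003, -0.702]]
ft_force: [0.1, -0.5, -3.8]
grip_width: 0.0487
```

Emit:
{"fn": "arm_command", "kwargs": {
  "rows": "1 24 -6 27 0 0 0; 1 24 -5 27 0 0 0; 1 24 -6 26 0 0 0; 1 23 -5 27 0 0 0; 1 24 -6 26 0 0 0"
}}

```text
time_s: 29.88
position: [0.5574, 0.1879, 0.1081]
tool_rot: [[0.319, 0.891, 0.321], [0.625, -0.453, 0.636], [0.713, -0.002, -0.702]]
ft_force: [-0.1, -0.8, -4.4]
grip_width: 0.0485
```

Emit:
{"fn": "arm_command", "kwargs": {
  "rows": "1 23 -5 27 0 0 0; 1 12 -11 27 0 0 0; 1 13 -12 26 0 0 0; 1 12 -11 27 0 0 0; 1 13 -12 26 0 0 0"
}}

```text
time_s: 30.3
position: [0.5776, 0.3411, 0.0665]
tool_rot: [[0.32, 0.892, 0.321], [0.625, -0.453, 0.636], [0.713, -0.003, -0.702]]
ft_force: [0.5, 0.3, -3.8]
grip_width: 0.0483
```

Emit:
{"fn": "arm_command", "kwargs": {
  "rows": "1 12 -11 27 0 0 0; 1 -5 0 5 0 0 0; 1 -4 0 4 0 0 0; 1 -5 0 5 0 0 0; 1 -4 0 4 0 0 0"
}}

```text
time_s: 30.72
position: [0.5807, 0.3687, 0.0306]
tool_rot: [[0.32, 0.891, 0.322], [0.624, -0.454, 0.636], [0.713, -0.003, -0.701]]
ft_force: [0.1, 0.1, -4.5]
grip_width: 0.0489
```

Run:
```python
from h import *
o=readout.observe();print(o["position"],o["tool_rot"].round(3),o["q"].round(1),o["ft_force"].round(1),o["grip_width"])
plan([((.5802,.3695,.0275),None,1,4)])
```

```text
[0.58067821 0.36872145 0.03064199] [[ 0.32   0.891  0.322]
 [ 0.624 -0.454  0.636]
 [ 0.713 -0.003 -0.701]] [  8.3  38.9  96.   70.5  38.2 -20.4] [ 0.1  0.1 -4.5] 0.048947369229867706
1 0 0 1 0 0 0; 1 -1 0 1 0 0 0; 1 0 0 0 0 0 0; 1 -1 -1 1 0 0 0
end [0.5801 0.3698 0.0271] z [ 0.322  0.636 -0.701] x [0.32  0.624 0.713]
```

Emit:
{"fn": "arm_command", "kwargs": {
  "rows": "1 -1 0 1 0 0 0; 1 -1 0 1 0 0 0; 1 0 0 0 0 0 0; 1 0 0 0 0 0 0"
}}

```text
time_s: 31.05
position: [0.5807, 0.3694, 0.0286]
tool_rot: [[0.32, 0.891, 0.322], [0.624, -0.454, 0.636], [0.713, -0.003, -0.701]]
ft_force: [0.6, 0.1, -4.3]
grip_width: 0.0491
```

Emit:
{"fn": "arm_command", "kwargs": {
  "rows": "0.7 0 0 0 0 0 0; 0.4 0 0 0 0 0 0; 0.3 0 0 0 0 0 0; 0.25 0 0 0 0 0 0; 0.25 0 0 0 0 0 0"
}}

```text
time_s: 31.47
position: [0.5806, 0.3699, 0.0288]
tool_rot: [[0.319, 0.892, 0.322], [0.624, -0.453, 0.637], [0.713, -0.003, -0.701]]
ft_force: [-0.5, -0.4, -1.3]
grip_width: 0.0642
```

Emit:
{"fn": "arm_command", "kwargs": {
  "rows": "0.25 0 0 -10 0 0 0; 0.25 0 0 -20 0 0 0; 0.2 0 0 -30 0 0 0; 0 0 0 -30 0 0 0; 0 0 0 -35 0 0 0"
}}

```text
time_s: 31.88
position: [0.5392, 0.2894, 0.1166]
tool_rot: [[0.32, 0.892, 0.32], [0.625, -0.452, 0.637], [0.712, -0.004, -0.702]]
ft_force: [-0.3, -0.4, 0.3]
grip_width: 0.0852
```

Emit:
{"fn": "arm_command", "kwargs": {
  "rows": "0 0 0 -35 0 0 0; 0 0 0 -35 0 0 0; 0 0 0 -35 0 0 0; 0 0 0 -35 0 0 0; 0 0 0 -35 0 0 0"
}}

```text
time_s: 32.3
position: [0.4826, 0.1777, 0.2401]
tool_rot: [[0.32, 0.891, 0.321], [0.625, -0.453, 0.636], [0.712, -0.003, -0.702]]
ft_force: [0.1, -1.3, 0.7]
grip_width: 0.0852
```

Run:
```python
from h import *
o=readout.observe();print(o["position"],o["q"].round(1))
plan([(o["position"]+[-.06,-.1,.1],None,0,5)])
```

```text
[0.48261342 0.17771476 0.24010043] [-17.5   9.1 102.2  48.9  68.8  -9.2]
0 -2 -2 -31 0 0 0; 0 -2 -2 -31 0 0 0; 0 -2 -1 -30 0 0 0; 0 -2 -2 -31 0 0 0; 0 -2 -1 -30 0 0 0
end [0.4232 0.0778 0.3404] z [ 0.321  0.636 -0.702] x [0.32  0.625 0.712]
```

Emit:
{"fn": "arm_command", "kwargs": {
  "rows": "0 -2 -2 -31 0 0 0; 0 -2 -2 -31 0 0 0; 0 -2 -1 -30 0 0 0; 0 -2 -2 -31 0 0 0; 0 -2 -1 -30 0 0 0"
}}

```text
time_s: 32.72
position: [0.423, 0.0782, 0.3401]
tool_rot: [[0.32, 0.891, 0.321], [0.625, -0.453, 0.636], [0.712, -0.003, -0.702]]
ft_force: [0.7, -0.4, 0.1]
grip_width: 0.0853
```

Run:
```python
from h import *
s=eyes.get_image("side")[:,:,::-1];cv2.imwrite("pics/s8.png",crop(s,(262,95,140,100),5))
plan([((.43,-.05,.34),Rt(65.4),0,7),((.5886,-.3548,.24),Rt(127),0,12)])
```

```text
0 -11 9 -11 0 -6.5 -0.5; 0 -13 9 -9 0 -6.5 -0.5; 0 -13 9 -8 0 -6.5 -0.5; 0 -14 9 -6 0 -6.5 -0.5; 0 -15 8 -5 0 -6.5 -0.5
0 -16 8 -3 0 -6.5 -0.5; 0 -16 8 -1 0 -6.5 -0.5; 0 -18 22 9 0 0 -5; 0 -20 21 9 0 0 -5; 0 -21 19 9 0 0 -5
0 -23 17 9 0 0 -5; 0 -24 15 9 0 0 -5; 0 -26 12 9 0 0 -5; 0 -27 10 9 0 0 -5; 0 -27 8 9 0 0 -5
0 -28 6 9 0 0 -5; 0 -28 3 9 0 0 -5; 0 -28 0 9 0 0 -5; 0 -29 -2 9 0 0 -5
end [ 0.5885 -0.3552  0.24  ] z [ 0.022 -0.014 -1.   ] x [-0.589  0.808 -0.024]
```

View pics/s8.png

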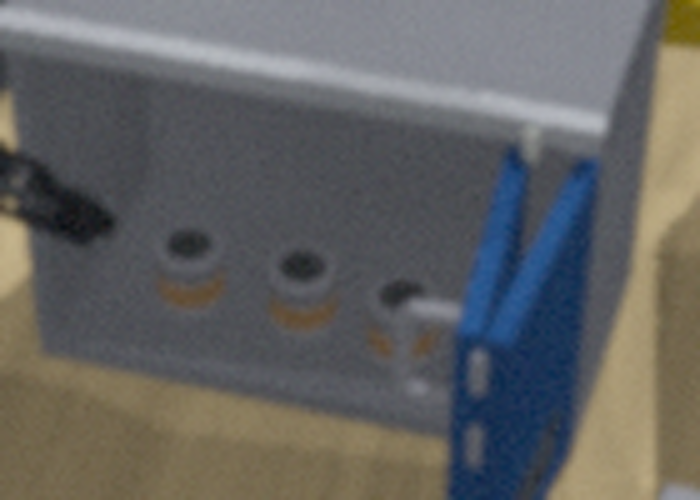

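Emit:
{"fn": "arm_command", "kwargs": {
  "rows": "0 -11 9 -11 0 -6.5 0; 0 -13 9 -9 0 -6.5 0; 0 -13 9 -8 0 -6.5 0; 0 -14 9 -6 0 -6.5 0; 0 -15 8 -5 0 -6.5 0"
}}

```text
time_s: 33.18
position: [0.4283, -0.0115, 0.3371]
tool_rot: [[0.444, 0.891, 0.098], [0.869, -0.455, 0.195], [0.219, -0.001, -0.976]]
ft_force: [-0.9, -0.2, -1.0]
grip_width: 0.0851
```

Emit:
{"fn": "arm_command", "kwargs": {
  "rows": "0 -16 8 -3 0 -6.5 0; 0 -16 8 -1 0 -5.5 0; 0 -18 22 9 0 0 -5; 0 -20 21 9 0 0 -5; 0 -21 19 9 0 0 -5"
}}

```text
time_s: 33.6
position: [0.4639, -0.1246, 0.3066]
tool_rot: [[0.202, 0.979, 0.005], [0.979, -0.202, 0.016], [0.016, 0.002, -1.0]]
ft_force: [-0.4, 0.5, -1.0]
grip_width: 0.0853
```

Emit:
{"fn": "arm_command", "kwargs": {
  "rows": "0 -23 17 9 0 0 -5; 0 -24 15 9 0 0 -5; 0 -26 12 9 0 0 -5; 0 -27 10 9 0 0 -5; 0 -27 8 9 0 0 -5"
}}

```text
time_s: 34.02
position: [0.522, -0.2547, 0.2595]
tool_rot: [[-0.229, 0.973, 0.004], [0.973, 0.229, 0.016], [0.015, 0.008, -1.0]]
ft_force: [1.1, 0.9, -0.4]
grip_width: 0.0854
```

Emit:
{"fn": "arm_command", "kwargs": {
  "rows": "0 -28 6 9 0 0 -5; 0 -28 3 9 0 0 -5; 0 -28 0 9 0 0 -5; 0 0 0 0 0 0 0; 0 0 0 0 0 0 0"
}}

```text
time_s: 34.43
position: [0.5565, -0.331, 0.2305]
tool_rot: [[-0.468, 0.884, 0.003], [0.883, 0.468, 0.018], [0.014, 0.011, -1.0]]
ft_force: [-0.4, -0.2, -0.6]
grip_width: 0.0857
```

```bash
cat >> h.py <<'E'
def exact(P,R,n,g):
    o=readout.observe();p=o["position"];R0=o["tool_rot"]
    rv=Ro.from_matrix(R0.T@R).as_rotvec(degrees=True);d=R0.T@(np.array(P)-p)*1000
    print("pos",p.round(4),"q",o["q"].round(1),"F",o["ft_force"].round(1),"w",round(o["grip_width"],4)); print("first-frame shift",d.round(1),"rot",rv.round(2))
E
python3 - <<'E'
from h import *
exact((.5886,-.3548,.24),Rt(127),1,0)
E
```

```text
pos [ 0.5565 -0.331   0.2305] q [-41.6  31.6  54.2   0.9  94.8 -69.4] F [-0.4 -0.2 -0.6] w 0.0857
first-frame shift [-35.9  17.3  -9.8] rot [ 0.69 -0.77 -9.07]
```

Emit:
{"fn": "arm_command", "kwargs": {
  "rows": "0 -18 9 0 0.3 -0.4 -4.5; 0 -18 7 0 0.3 -0.4 -4.5; 0 0 0 0 0 0 0; 0 0 0 0 0 0 0"
}}

```text
time_s: 34.77
position: [0.5891, -0.3525, 0.232]
tool_rot: [[-0.602, 0.799, 0.004], [0.799, 0.602, -0.001], [-0.003, 0.002, -1.0]]
ft_force: [0.1, 0.2, -0.6]
grip_width: 0.0851
```

Run:
```python
from h import *
exact((.5886,-.3548,.103),Rt(127),1,0)
```

```text
pos [ 0.5891 -0.3525  0.232 ] q [-40.8  35.7  46.3   0.1  97.7 -77.8] F [ 0.1  0.2 -0.6] w 0.0851
first-frame shift [ -1.2  -2.1 129. ] rot [ 0.13  0.18 -0.01]
```

Emit:
{"fn": "arm_command", "kwargs": {
  "rows": "0 -1 -2 25 0 0 0; 0 0 0 25 0 0 0; 0 0 0 25 0 0 0; 0 0 0 25 0 0 0; 0 0 0 15 0 0 0"
}}

```text
time_s: 35.18
position: [0.5871, -0.3537, 0.1148]
tool_rot: [[-0.601, 0.799, 0.001], [0.799, 0.601, 0.001], [0.0, 0.002, -1.0]]
ft_force: [0.5, -0.1, 0.1]
grip_width: 0.0854
```

Emit:
{"fn": "arm_command", "kwargs": {
  "rows": "0 0 0 14 0 0 0; 0 0 0 0 0 0 0; 0 0 0 0 0 0 0"
}}

```text
time_s: 35.43
position: [0.5882, -0.3546, 0.1033]
tool_rot: [[-0.602, 0.799, 0.003], [0.799, 0.602, -0.001], [-0.003, 0.002, -1.0]]
ft_force: [1.2, 0.0, 0.4]
grip_width: 0.0854
```

Emit:
{"fn": "arm_command", "kwargs": {
  "rows": "0.3 0 0 0 0 0 0; 0.4 0 0 0 0 0 0; 0.5 0 0 0 0 0 0; 0.5 0 0 0 0 0 0; 0.5 0 0 0 0 0 0",
  "squeeze": 40
}}

```text
time_s: 35.85
position: [0.5889, -0.3556, 0.1035]
tool_rot: [[-0.603, 0.798, 0.005], [0.798, 0.603, -0.002], [-0.005, 0.003, -1.0]]
ft_force: [-0.1, 0.3, 5.2]
grip_width: 0.0436
```

Emit:
{"fn": "arm_command", "kwargs": {
  "rows": "1 0 0 0 0 0 0; 1 0 0 0 0 0 0; 1 0 0 0 0 0 0; 1 0 0 0 0 0 0"
}}

```text
time_s: 36.18
position: [0.5889, -0.3556, 0.1035]
tool_rot: [[-0.603, 0.798, 0.005], [0.798, 0.603, -0.002], [-0.005, 0.002, -1.0]]
ft_force: [-0.3, -0.2, 5.7]
grip_width: 0.0439
```

Run:
```python
from h import *
exact((.5886,-.3548,.103),Rt(127),1,0);o=readout.observe();print(o["position"].tolist(),o["tool_rot"].round(4).tolist(),o["wrist_torque"])
t=eyes.get_image("top")[:,:,::-1];s=eyes.get_image("side")[:,:,::-1]
cv2.imwrite("pics/o9.png",np.hstack([crop(t,(390,160,80,100),5),crop(s,(260,260,80,100),5)]))
```

```text
pos [ 0.5889 -0.3556  0.1035] q [-41.   40.1  58.9   0.1  80.7 -78.1] F [-0.3 -0.2  5.7] w 0.0439
first-frame shift [0.9 0.2 0.5] rot [0.14 0.27 0.06]
[0.5889361803691279, -0.35561080235810544, 0.1035491323605962] [[-0.6026, 0.798, 0.0048], [0.798, 0.6027, -0.0022], [-0.0047, 0.0025, -1.0]] [ 0.01872237  0.21558578 -0.01523405]
```

View pics/o9.png

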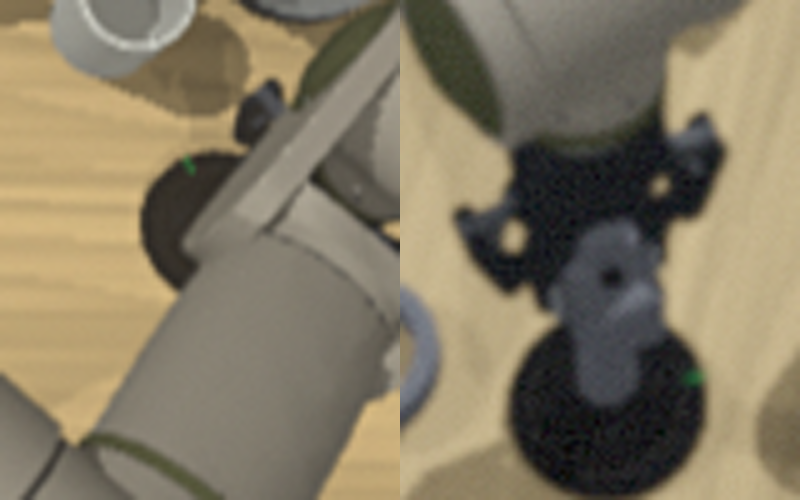

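Run:
```python
from h import *
p=readout.observe()["position"];S=W(-.22,0,.1475);print(S)
plan([(p+[0,0,.14],None,1,7),((*S[:2],.2435),Rt(85.4),1,18),(S,None,1,6)])
```

```text
[0.49323861 0.17025444 0.1475    ]
1 0 0 -20 0 0 0; 1 0 0 -20 0 0 0; 1 0 0 -20 0 0 0; 1 0 0 -20 0 0 0; 1 0 0 -20 0 0 0
1 0 0 -20 0 0 0; 1 -1 0 -20 0 0 0; 1 27 13 0 0 0 2.5; 1 27 12 0 0 0 2.5; 1 28 11 0 0 0 2.5
1 28 10 0 0 0 2.5; 1 28 9 0 0 0 2.5; 1 29 7 0 0 0 2.5; 1 29 6 0 0 0 2.5; 1 29 5 0 0 0 2.5
1 30 4 0 0 0 2.5; 1 30 2 0 0 0 2.5; 1 30 1 0 0 0 2.5; 1 30 0 0 0 0 2.5; 1 29 -2 0 0 0 2.5
1 29 -3 0 0 0 2.5; 1 29 -4 0 0 0 2.5; 1 29 -6 -1 0 0 2.5; 1 29 -7 0 0 0 2.5; 1 29 -8 -1 0 0 2.5
1 0 0 16 0 0 0; 1 0 0 16 0 0 0; 1 0 0 16 0 0 0; 1 0 0 16 0 0 0; 1 0 0 16 0 0 0
1 0 0 16 0 0 0
end [0.4934 0.17   0.1479] z [ 0.005 -0.002 -1.   ] x [ 0.138  0.99  -0.002]
```

Emit:
{"fn": "arm_command", "kwargs": {
  "rows": "1 0 0 -8 0 0 0; 1 0 0 -15 0 0 0; 1 0 0 -20 0 0 0; 1 0 0 -25 0 0 0; 1 0 0 -25 0 0 0",
  "squeeze": 60
}}

```text
time_s: 36.7
position: [0.5879, -0.3548, 0.1958]
tool_rot: [[-0.603, 0.798, 0.002], [0.798, 0.603, 0.001], [-0.0, 0.002, -1.0]]
ft_force: [0.3, 0.4, -2.7]
grip_width: 0.0436
```

Emit:
{"fn": "arm_command", "kwargs": {
  "rows": "1 0 0 -25 0 0 0; 1 0 0 -15 0 0 0; 1 0 0 -7 0 0 0; 1 0 0 0 0 0 0"
}}

```text
time_s: 37.03
position: [0.5884, -0.3553, 0.2437]
tool_rot: [[-0.603, 0.798, 0.005], [0.798, 0.603, -0.002], [-0.005, 0.003, -1.0]]
ft_force: [-0.3, -0.4, -3.0]
grip_width: 0.0434
```

Emit:
{"fn": "arm_command", "kwargs": {
  "rows": "1 27 13 0 0 0 2.3; 1 27 12 0 0 0 2.3; 1 28 11 0 0 0 2.3; 1 28 10 0 0 0 2.3; 1 28 9 0 0 0 2.3"
}}

```text
time_s: 37.45
position: [0.5593, -0.2073, 0.2403]
tool_rot: [[-0.43, 0.903, 0.001], [0.903, 0.43, 0.001], [0.001, 0.001, -1.0]]
ft_force: [0.8, -0.3, -2.2]
grip_width: 0.0436
```

Emit:
{"fn": "arm_command", "kwargs": {
  "rows": "1 29 7 0 0 0 2.3; 1 29 6 0 0 0 2.3; 1 29 5 0 0 0 2.3; 1 30 4 0 0 0 2.3; 1 30 2 0 0 0 2.3"
}}

```text
time_s: 37.87
position: [0.5291, -0.0613, 0.2403]
tool_rot: [[-0.241, 0.971, 0.001], [0.971, 0.241, 0.0], [0.0, 0.001, -1.0]]
ft_force: [1.6, -0.2, -2.9]
grip_width: 0.0435
```

Emit:
{"fn": "arm_command", "kwargs": {
  "rows": "1 30 1 0 0 0 2.3; 1 30 0 0 0 0 2.3; 1 29 -2 0 0 0 2.3; 1 29 -3 0 0 0 2.3; 1 29 -4 0 0 0 2.3"
}}

```text
time_s: 38.28
position: [0.4967, 0.0823, 0.2402]
tool_rot: [[-0.043, 0.999, 0.0], [0.999, 0.043, -0.001], [-0.001, 0.0, -1.0]]
ft_force: [0.5, -0.2, -2.7]
grip_width: 0.0434
```

Emit:
{"fn": "arm_command", "kwargs": {
  "rows": "1 25 -5 0 0 0 2.3; 1 20 -5 0 0 0 2.3; 1 10 -3 0 0 0 2.3; 1 0 0 0 0 0 0; 1 0 0 0 0 0 0"
}}

```text
time_s: 38.7
position: [0.4835, 0.136, 0.2405]
tool_rot: [[0.074, 0.997, 0.001], [0.997, -0.074, -0.001], [-0.001, 0.001, -1.0]]
ft_force: [0.4, -0.5, -3.0]
grip_width: 0.0434
```

Run:
```python
from h import *
exact(W(-.22,0,.1475),Rt(85.4),1,1)
```

```text
pos [0.4835 0.136  0.2405] q [ 2.2 15.7 78.2 -0.1 86.1  6.5] F [ 0.4 -0.5 -3. ] w 0.0434
first-frame shift [35.   7.1 92.9] rot [0.07 0.07 0.38]
```

Emit:
{"fn": "arm_command", "kwargs": {
  "rows": "1 5 2 12 0 0 0; 1 5 2 20 0 0 0; 1 5 2 25 0 0 0.4; 1 5 1 20 0 0 0; 1 0 0 12 0 0 0"
}}

```text
time_s: 39.12
position: [0.4922, 0.1546, 0.1497]
tool_rot: [[0.082, 0.997, -0.001], [0.997, -0.082, -0.001], [-0.001, -0.001, -1.0]]
ft_force: [0.7, 0.9, -3.1]
grip_width: 0.0434
```

Emit:
{"fn": "arm_command", "kwargs": {
  "rows": "1 0 0 4 0 0 0; 1 0 0 0 0 0 0; 1 0 0 0 0 0 0; 1 0 0 0 0 0 0; 1 0 0 0 0 0 0"
}}

```text
time_s: 39.53
position: [0.4935, 0.1549, 0.1495]
tool_rot: [[0.083, 0.997, 0.005], [0.997, -0.083, -0.001], [-0.0, 0.005, -1.0]]
ft_force: [0.3, 0.1, -3.4]
grip_width: 0.0434
```

Run:
```python
from h import *
exact(W(-.22,0,.1475),Rt(85.4),1,1)
s=eyes.get_image("side")[:,:,::-1];t=eyes.get_image("top")[:,:,::-1]
cv2.imwrite("pics/o10.png",crop(s,(250,90,130,110),5))
o=readout.observe();p=o["position"]; x=o["tool_rot"][:,0]; h=p+[0,0,.0425]; L=W(.099,0,.19); d=(L-h)@x; print("miss mm",(h+x*d-L)*1000)
```

```text
pos [0.4935 0.1549 0.1495] q [ 4.3 21.4 85.4 -0.1 72.9  9.1] F [ 0.3  0.1 -3.4] w 0.0434
first-frame shift [15.2 -1.5  2. ] rot [ 0.31  0.02 -0.14]
miss mm [ 2.10778842 -0.17396451  1.60756983]
```

View pics/o10.png

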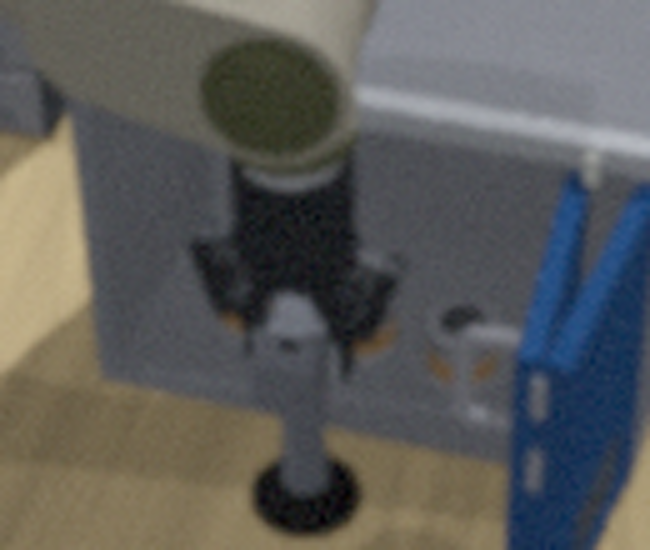

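Emit:
{"fn": "arm_command", "kwargs": {
  "rows": "1 0 0 0 0 0 0; 1 0 0 0 0 0 0; 1 0 0 0 0 0 0; 1 0 0 0 0 0 0; 1 0 0 0 0 0 0"
}}

```text
time_s: 40.05
position: [0.493, 0.1552, 0.1486]
tool_rot: [[0.082, 0.997, 0.003], [0.997, -0.082, -0.001], [-0.001, 0.004, -1.0]]
ft_force: [0.5, 0.2, -3.0]
grip_width: 0.0438
```

Emit:
{"fn": "arm_command", "kwargs": {
  "rows": "1 0 0 0 0 0 0; 1 0 0 0 0 0 0; 1 0 0 0 0 0 0; 1 0 0 0 0 0 0; 1 0 0 0 0 0 0"
}}

```text
time_s: 40.47
position: [0.493, 0.1551, 0.1486]
tool_rot: [[0.083, 0.997, 0.004], [0.997, -0.083, -0.001], [-0.001, 0.004, -1.0]]
ft_force: [0.6, 0.0, -3.3]
grip_width: 0.0435
```

Emit:
{"fn": "arm_command", "kwargs": {
  "rows": "1 0 0 0 0 0 0; 1 0 0 0 0 0 0; 1 0 0 0 0 0 0; 1 0 0 0 0 0 0; 1 0 0 0 0 0 0"
}}

```text
time_s: 40.88
position: [0.493, 0.1551, 0.1486]
tool_rot: [[0.083, 0.997, 0.004], [0.997, -0.083, -0.001], [-0.001, 0.004, -1.0]]
ft_force: [0.0, 0.4, -2.9]
grip_width: 0.0434
```

Emit:
{"fn": "arm_command", "kwargs": {
  "rows": "1 0 0 0 0 0 0; 1 0 0 0 0 0 0; 1 0 0 0 0 0 0; 1 0 0 0 0 0 0; 1 0 0 0 0 0 0"
}}

```text
time_s: 41.3
position: [0.493, 0.1552, 0.1486]
tool_rot: [[0.083, 0.997, 0.003], [0.997, -0.083, -0.001], [-0.001, 0.004, -1.0]]
ft_force: [-0.5, -0.1, -2.8]
grip_width: 0.0435
```

Emit:
{"fn": "arm_command", "kwargs": {
  "rows": "1 0 0 0 0 0 0; 1 0 0 0 0 0 0; 1 0 0 0 0 0 0; 1 0 0 0 0 0 0; 1 0 0 0 0 0 0"
}}

```text
time_s: 41.72
position: [0.493, 0.1551, 0.1486]
tool_rot: [[0.082, 0.997, 0.003], [0.997, -0.082, -0.001], [-0.001, 0.004, -1.0]]
ft_force: [0.6, -0.6, -3.2]
grip_width: 0.0436
```

Run:
```python
from h import *
o=readout.observe();p=o["position"];print(p,o["qvel"].round(2),o["ft_force"])
plan([(p+[0,-.02,.09],None,1,6),((.5889,-.3556,.2395),Rt(127.06),1,18)])
```

```text
[0.49299175 0.15514671 0.14863046] [-0.1   0.04 -0.04  0.05 -0.03  0.09] [ 0.57467154 -0.63864389 -3.21663862]
1 -3 0 -15 0 0 0; 1 -3 0 -15 0 0 0; 1 -3 0 -15 0 0 0; 1 -4 1 -15 0 0 0; 1 -3 0 -15 0 0 0
1 -4 1 -15 0 0 0; 1 -27 8 0 0 0 -2.5; 1 -27 6 0 0 0 -2.5; 1 -27 5 0 0 0 -2.5; 1 -27 4 0 0 0 -2.5
1 -28 3 0 0 0 -2.5; 1 -28 2 0 0 0 -2.5; 1 -28 0 0 0 0 -2.5; 1 -28 -1 0 0 0 -2.5; 1 -28 -2 0 0 0 -2.5
1 -27 -3 0 0 0 -2.5; 1 -27 -4 0 0 0 -2.5; 1 -27 -6 0 0 0 -2.5; 1 -27 -7 0 0 0 -2.5; 1 -27 -8 0 0 0 -2.5
1 -26 -9 0 0 0 -2.5; 1 -26 -10 0 0 0 -2.5; 1 -25 -12 0 0 0 -2.5; 1 -25 -12 0 0 0 -2.5
end [ 0.5892 -0.3554  0.2394] z [ 0.003 -0.001 -1.   ] x [-0.646  0.763 -0.003]
```

Emit:
{"fn": "arm_command", "kwargs": {
  "rows": "1 -3 0 -10 0 0 0; 1 -3 0 -18 0 0 0; 1 -3 0 -22 0 0 0; 1 -4 1 -22 0 0 0; 1 -3 0 -12 0 0 0"
}}

```text
time_s: 42.13
position: [0.4931, 0.1388, 0.2359]
tool_rot: [[0.083, 0.997, 0.008], [0.997, -0.083, -0.001], [-0.0, 0.008, -1.0]]
ft_force: [0.9, -0.6, -2.9]
grip_width: 0.0432
```

Emit:
{"fn": "arm_command", "kwargs": {
  "rows": "1 -4 1 -6 0 0 0; 1 -27 8 0 0 0 -2.3; 1 -27 6 0 0 0 -2.3; 1 -27 5 0 0 0 -2.3; 1 -27 4 0 0 0 -2.3"
}}

```text
time_s: 42.55
position: [0.5134, 0.0251, 0.2388]
tool_rot: [[-0.08, 0.997, 0.003], [0.997, 0.08, -0.001], [-0.001, 0.003, -1.0]]
ft_force: [1.4, -0.3, -3.6]
grip_width: 0.0435
```

Emit:
{"fn": "arm_command", "kwargs": {
  "rows": "1 -28 3 0 0 0 -2.3; 1 -28 2 0 0 0 -2.3; 1 -28 0 0 0 0 -2.3; 1 -28 -1 0 0 0 -2.3; 1 -28 -2 0 0 0 -2.3"
}}

```text
time_s: 42.97
position: [0.5374, -0.1133, 0.2389]
tool_rot: [[-0.277, 0.961, 0.003], [0.961, 0.277, -0.001], [-0.001, 0.002, -1.0]]
ft_force: [0.1, -0.2, -3.1]
grip_width: 0.0435
```

Emit:
{"fn": "arm_command", "kwargs": {
  "rows": "1 -27 -3 0 0 0 -2.3; 1 -27 -4 0 0 0 -2.3; 1 -27 -6 0 0 0 -2.3; 1 -27 -7 0 0 0 -2.3; 1 -27 -8 0 0 0 -2.3"
}}

```text
time_s: 43.38
position: [0.5587, -0.2497, 0.239]
tool_rot: [[-0.463, 0.886, 0.003], [0.886, 0.463, -0.0], [-0.001, 0.002, -1.0]]
ft_force: [-0.3, 0.8, -2.5]
grip_width: 0.0436
```

Emit:
{"fn": "arm_command", "kwargs": {
  "rows": "1 -22 -8 0 0 0 -2.3; 1 -16 -6 0 0 0 -2.3; 1 -8 -4 0 0 0 -2.3; 1 0 0 0 0 0 -2.3; 1 0 0 0 0 0 0"
}}

```text
time_s: 43.8
position: [0.5652, -0.298, 0.2386]
tool_rot: [[-0.597, 0.802, 0.002], [0.802, 0.597, 0.0], [-0.001, 0.002, -1.0]]
ft_force: [0.1, -0.4, -3.0]
grip_width: 0.0435
```

Run:
```python
from h import *
exact((.5889,-.3556,.1045),np.array([[-0.6026, 0.798, 0.0048], [0.798, 0.6027, -0.0022], [-0.0047, 0.0025, -1.0]]),1,1)
```

```text
pos [ 0.5652 -0.298   0.2386] q [-38.4  30.1  55.4   0.1  94.4 -75.1] F [ 0.1 -0.4 -3. ] w 0.0435
first-frame shift [-60.2 -15.7 134.1] rot [-0.04 -0.19 -0.38]
```

Emit:
{"fn": "arm_command", "kwargs": {
  "rows": "1 -20 -5 0 0 0 -0.4; 1 -20 -5 0 0 0 0; 1 -20 -6 0 0 0 0; 1 0 0 0 0 0 0; 1 0 0 0 0 0 0"
}}

```text
time_s: 44.22
position: [0.5887, -0.3552, 0.2385]
tool_rot: [[-0.601, 0.799, 0.002], [0.799, 0.601, 0.0], [-0.001, 0.002, -1.0]]
ft_force: [0.6, -0.1, -2.4]
grip_width: 0.0434
```

Emit:
{"fn": "arm_command", "kwargs": {
  "rows": "1 0 0 15 0 0 0; 1 0 0 25 0 0 0; 1 0 0 25 0 0 0; 1 0 0 25 0 0 0; 1 0 0 18 0 0 0"
}}

```text
time_s: 44.63
position: [0.5885, -0.3532, 0.1295]
tool_rot: [[-0.603, 0.798, 0.002], [0.798, 0.603, 0.001], [-0.0, 0.002, -1.0]]
ft_force: [-1.3, -0.8, -2.4]
grip_width: 0.0437
```

Emit:
{"fn": "arm_command", "kwargs": {
  "rows": "1 0 0 10 0 0 0; 1 0 0 5 0 0 0; 1 0 0 3 0 0 0; 1 0 0 0 0 0 0; 1 0 0 0 0 0 0"
}}

```text
time_s: 45.05
position: [0.5897, -0.3551, 0.1147]
tool_rot: [[-0.603, 0.798, 0.005], [0.798, 0.603, -0.002], [-0.005, 0.003, -1.0]]
ft_force: [0.4, -0.4, -3.0]
grip_width: 0.0434
```

Run:
```python
from h import *
exact((.5889,-.3556,.1035),np.array([[-0.6026, 0.798, 0.0048], [0.798, 0.6027, -0.0022], [-0.0047, 0.0025, -1.0]]),1,1)
```

```text
pos [ 0.5897 -0.3551  0.1147] q [-40.9  39.6  58.    0.1  82.1 -78. ] F [ 0.4 -0.4 -3. ] w 0.0434
first-frame shift [ 0.2 -1.  11.2] rot [0.01 0.01 0.01]
```

Emit:
{"fn": "arm_command", "kwargs": {
  "rows": "1 0 -1 4 0 0 0; 1 0 0 3 0 0 0; 1 0 0 2 0 0 0; 1 0 0 1 0 0 0; 1 0 0 0 0 0 0"
}}

```text
time_s: 45.47
position: [0.5886, -0.3556, 0.1037]
tool_rot: [[-0.603, 0.798, 0.004], [0.798, 0.603, -0.001], [-0.003, 0.002, -1.0]]
ft_force: [-0.5, -0.4, -0.6]
grip_width: 0.0436
```

Emit:
{"fn": "arm_command", "kwargs": {
  "rows": "1 0 0 1 0 0 0; 1 0 0 0 0 0 0; 1 0 0 0 0 0 0"
}}

```text
time_s: 45.72
position: [0.5887, -0.3556, 0.1037]
tool_rot: [[-0.603, 0.798, 0.004], [0.798, 0.603, -0.002], [-0.004, 0.002, -1.0]]
ft_force: [-2.9, 1.5, 6.1]
grip_width: 0.0435
```

Emit:
{"fn": "arm_command", "kwargs": {
  "rows": "0.8 0 0 0 0 0 0; 0.5 0 0 0 0 0 0; 0.3 0 0 0 0 0 0; 0.1 0 0 0 0 0 0; 0 0 0 0 0 0 0"
}}

```text
time_s: 46.13
position: [0.5887, -0.3556, 0.1025]
tool_rot: [[-0.603, 0.798, 0.004], [0.798, 0.603, -0.001], [-0.003, 0.002, -1.0]]
ft_force: [0.4, 0.6, -0.7]
grip_width: 0.0777
```

Emit:
{"fn": "arm_command", "kwargs": {
  "rows": "0 0 0 0 0 0 0; 0 0 0 -10 0 0 0; 0 0 0 -20 0 0 0; 0 0 0 -30 0 0 0; 0 0 0 -30 0 0 0"
}}

```text
time_s: 46.55
position: [0.588, -0.3552, 0.1938]
tool_rot: [[-0.603, 0.798, 0.003], [0.798, 0.603, -0.0], [-0.002, 0.002, -1.0]]
ft_force: [0.4, -0.2, 1.0]
grip_width: 0.0858
```

Emit:
{"fn": "arm_command", "kwargs": {
  "rows": "0 0 0 -35 0 0 0; 0 0 0 -35 0 0 0; 0 0 0 -35 0 0 0; 0 0 0 -35 0 0 0; 0 0 0 -20 0 0 0"
}}

```text
time_s: 46.97
position: [0.5874, -0.355, 0.358]
tool_rot: [[-0.603, 0.798, 0.008], [0.798, 0.603, -0.005], [-0.009, 0.004, -1.0]]
ft_force: [0.3, 0.6, 1.3]
grip_width: 0.0855
```

Run:
```python
from h import *
h=hd(1.5,.36)
plan([(h,Rt(-.54),0,18)])
```

```text
0 18 15 0 0 0 6.5; 0 20 13 0 0 0 6.5; 0 21 11 0 0 0 6.5; 0 23 9 0 0 0 6.5; 0 23 6 0 0 0 6.5
0 24 3 0 0 0 6.5; 0 24 0 0 0 0 6.5; 0 24 -2 0 0 0 6.5; 0 24 -5 0 0 0 6.5; 0 23 -8 0 0 0 6.5
0 22 -10 0 0 0 6.5; 0 21 -13 -1 0 0 6.5; 0 19 -15 0 0 0 6.5; 0 17 -17 -1 0 0 6.5; 0 15 -18 0 0 0 6.5
0 13 -20 -1 0 0 6.5; 0 11 -22 0 0 0 6.5; 0 8 -22 -1 0 0 6.5; 0 5 -23 0 0 0 6.5
end [0.6114 0.1009 0.3598] z [ 0.008 -0.005 -1.   ] x [0.998 0.062 0.008]
```

Emit:
{"fn": "arm_command", "kwargs": {
  "rows": "0 18 15 0 0 0 6.5; 0 20 13 0 0 0 6.5; 0 21 11 0 0 0 6.5; 0 23 9 0 0 0 6.5; 0 23 6 0 0 0 6.5"
}}

```text
time_s: 47.38
position: [0.5942, -0.2347, 0.3533]
tool_rot: [[-0.074, 0.997, 0.004], [0.997, 0.074, -0.001], [-0.002, 0.004, -1.0]]
ft_force: [0.4, -0.2, 0.1]
grip_width: 0.0853
```

Emit:
{"fn": "arm_command", "kwargs": {
  "rows": "0 24 3 0 0 0 6.5; 0 24 0 0 0 0 6.5; 0 24 -2 0 0 0 6.5; 0 24 -5 0 0 0 6.5; 0 23 -8 0 0 0 6.5"
}}

```text
time_s: 47.8
position: [0.6, -0.1138, 0.3532]
tool_rot: [[0.473, 0.881, 0.004], [0.881, -0.473, -0.001], [0.001, 0.004, -1.0]]
ft_force: [-0.3, -0.5, 0.6]
grip_width: 0.0855
```

Emit:
{"fn": "arm_command", "kwargs": {
  "rows": "0 22 -10 0 0 0 6.5; 0 21 -13 0 0 0 6.5; 0 19 -15 0 0 0 6.5; 0 17 -17 0 0 0 6.5; 0 15 -18 0 0 0 6.5"
}}

```text
time_s: 48.22
position: [0.6062, 0.0066, 0.3532]
tool_rot: [[0.872, 0.489, 0.005], [0.489, -0.872, -0.001], [0.003, 0.003, -1.0]]
ft_force: [0.7, -0.3, -0.1]
grip_width: 0.0855
```

Emit:
{"fn": "arm_command", "kwargs": {
  "rows": "0 13 -20 0 0 0 6.5; 0 11 -22 0 0 0 6.5; 0 8 -22 0 0 0 6.5; 0 0 0 0 0 0 0; 0 0 0 0 0 0 0"
}}

```text
time_s: 48.63
position: [0.6106, 0.078, 0.3528]
tool_rot: [[0.984, 0.178, 0.004], [0.178, -0.984, -0.001], [0.004, 0.002, -1.0]]
ft_force: [0.4, -0.0, 0.3]
grip_width: 0.0855
```

Run:
```python
from h import *
exact(hd(1.5,.36),Rt(-.54),1,0)
s=eyes.get_image("side")[:,:,::-1];t=eyes.get_image("top")[:,:,::-1]
cv2.imwrite("pics/s11.png",s);cv2.imwrite("pics/t11.png",t)
# compare bench region & scanner with initial
for n,a,b,boxes in(("side",S0,s,{"scanner":(275,285,50,75),"hammer":(380,185,40,75),"mug":(345,295,35,45)}),("top",T0,t,{"scanner":(415,180,50,45),"tape":(420,228,36,34),"carton":(350,130,45,35),"screwdriver":(330,162,58,18),"mug":(398,140,34,36),"blue":(322,262,22,22)})):
    for k,(x,y,w,h) in boxes.items():
        r=cv2.matchTemplate(b[y-6:y+h+6,x-6:x+w+6],a[y:y+h,x:x+w],cv2.TM_CCOEFF_NORMED);_,m,_,l=cv2.minMaxLoc(r);print(n,k,round(m,3),l[0]-6,l[1]-6)
```

```text
pos [0.6106 0.078  0.3528] q [-3.700e+00  2.630e+01  4.390e+01 -1.000e-01  1.095e+02  7.600e+01] F [ 0.4 -0.   0.3] w 0.0855
first-frame shift [  5.2 -22.8  -7.2] rot [ 0.08 -0.24 10.79]
side scanner 0.983 0 0
side hammer 0.96 0 0
side mug 0.978 0 0
top scanner 0.991 0 0
top tape 0.659 0 0
top carton 0.988 0 0
top screwdriver 0.877 0 0
top mug 0.972 0 0
top blue 0.854 0 0
```

Emit:
{"fn": "arm_command", "kwargs": {
  "rows": "0 3 -11 0 0 0 5.4; 0 0 -12 0 0 0 5.4; 0 0 0 0 0 0 0; 0 0 0 0 0 0 0"
}}

```text
time_s: 49.07
position: [0.6109, 0.0996, 0.3523]
tool_rot: [[1.0, -0.01, 0.004], [-0.01, -1.0, -0.001], [0.004, 0.001, -1.0]]
ft_force: [0.3, -0.1, -0.1]
grip_width: 0.0854
```

Run:
```python
from h import *
exact(hd(1.5,.212),Rt(-.54),1,0)
```

```text
pos [0.6109 0.0996 0.3523] q [-1.700e+00  2.680e+01  4.330e+01 -1.000e-01  1.098e+02  8.890e+01] F [ 0.3 -0.1 -0.1] w 0.0854
first-frame shift [  0.2  -2.  140.3] rot [ 0.07 -0.22 -0.01]
```

Emit:
{"fn": "arm_command", "kwargs": {
  "rows": "0 0 -2 25 0 0 0; 0 0 0 30 0 0 0; 0 0 0 30 0 0 0; 0 0 0 30 0 0 0; 0 0 0 0 0 0 0"
}}

```text
time_s: 49.48
position: [0.6091, 0.101, 0.2313]
tool_rot: [[1.0, -0.011, -0.007], [-0.011, -1.0, -0.001], [-0.007, 0.001, -1.0]]
ft_force: [0.3, -0.5, -1.1]
grip_width: 0.0855
```

Emit:
{"fn": "arm_command", "kwargs": {
  "rows": "0 0 0 10 0 0 0; 0 0 0 8 0 0 0; 0 0 0 7 0 0 0; 0.4 0 0 0 0 0 0; 0.7 0 0 0 0 0 0"
}}

```text
time_s: 49.9
position: [0.6116, 0.1022, 0.2126]
tool_rot: [[1.0, -0.012, 0.004], [-0.012, -1.0, -0.001], [0.004, 0.001, -1.0]]
ft_force: [-0.2, 0.0, 0.1]
grip_width: 0.0639
```

Emit:
{"fn": "arm_command", "kwargs": {
  "rows": "1 0 0 0 0 0 0; 1 0 0 0 0 0 0; 1 0 0 0 0 0 0; 1 0 0 0 0 0 0; 1 0 0 0 0 0 0"
}}

```text
time_s: 50.32
position: [0.6118, 0.1008, 0.2126]
tool_rot: [[1.0, -0.014, 0.005], [-0.014, -1.0, -0.004], [0.005, 0.003, -1.0]]
ft_force: [0.5, -6.4, 2.0]
grip_width: 0.0106
```

Run:
```python
from h import *
door(0,30)
```

```text
th 1.5003012123725021 off [ 5.42670491e-05 -5.33321724e-04  0.00000000e+00] w 0.010577490498733317 F [ 0.5 -6.4  2. ] ypred -0.5609274673049782 -0.7940819652422869
1 -11 1 0 0 -0.5 -3; 1 -10 0 0 0 0 -3; 1 -11 -1 0 0 0.5 -3; 1 -10 -1 0 0 0 -2.5; 1 -9 -3 0 0 0 -3
1 -9 -3 0 0 0 -3; 1 -8 -4 0 0 0 -3; 1 -8 -5 0 0 0 -2.5; 1 -7 -5 0 0 0 -3; 1 -6 -6 0 0.5 0 -3
1 -5 -6 0 0 0 -3; 1 -4 -6 0 0 0 -2.5; 1 -4 -7 0 0 0 -3; 1 -2 -7 0 0 0 -3; 1 -1 -7 0 0 0 -2.5
1 -1 -7 0 0 0 -3; 1 0 -6 0 0 0 -3; 1 2 -7 0 0 -0.5 -3; 1 2 -6 0 0 0 -2.5; 1 3 -6 0 0 0 -3
1 4 -5 0 0 0 -3; 1 5 -5 0 0 0 -3; 1 5 -4 0 0 0 -2.5; 1 6 -3 0 0 0 -3; 1 6 -3 0 0 0 -3
1 7 -2 0 0 0 -2.5; 1 8 -1 0 0 0 -3; 1 8 0 0 -0.5 0 -3; 1 7 1 0 0 0 -3; 1 8 2 0 0 0 -2.5
end [0.4673 0.2246 0.2124] z [ 0.004 -0.003 -1.   ] x [ 0.084  0.996 -0.003]
```

Emit:
{"fn": "arm_command", "kwargs": {
  "rows": "1 -11 1 0 0 0 -3; 1 -10 0 0 0 0 -3; 1 -11 -1 0 0 0 -3; 1 -10 -1 0 0 0 -2.5; 1 -9 -3 0 0 0 -3"
}}

```text
time_s: 50.73
position: [0.5598, 0.1017, 0.2126]
tool_rot: [[0.971, 0.24, 0.005], [0.24, -0.971, -0.001], [0.005, 0.002, -1.0]]
ft_force: [1.3, -1.2, 3.6]
grip_width: 0.0104
```

Emit:
{"fn": "arm_command", "kwargs": {
  "rows": "1 -9 -3 0 0 0 -3; 1 -8 -4 0 0 0 -3; 1 -8 -5 0 0 0 -2.5; 1 -7 -5 0 0 0 -3; 1 -6 -6 0 0 0 -3"
}}

```text
time_s: 51.15
position: [0.5164, 0.1124, 0.2126]
tool_rot: [[0.879, 0.476, 0.007], [0.476, -0.879, 0.002], [0.007, 0.001, -1.0]]
ft_force: [4.2, 8.4, 3.1]
grip_width: 0.0107
```

Run:
```python
from h import *
door(0,20)
```

```text
th 0.9933040773589356 off [0.00074302 0.00198707 0.        ] w 0.010651941465734213 F [4.2 8.4 3.1] ypred 28.48786859419677 28.439113849041462
1 -5 -6 0 0 -0.5 -3; 1 -4 -7 0 0 0 -2.5; 1 -3 -6 0 0 0 -3; 1 -3 -7 0 0 0 -3; 1 -1 -7 0 0 0 -3
1 0 -7 0 0 0 -2.5; 1 0 -7 0 0 0 -3; 1 1 -6 0 0 0 -3; 1 3 -6 0 0 0 -2.5; 1 3 -6 0 0 0 -3
1 4 -5 0 0 0 -3; 1 4 -5 0 0 0 -2.5; 1 6 -4 0 0 0 -3; 1 6 -3 0 0 0 -3; 1 6 -2 0 0 0 -2.5
1 7 -2 0 0 0 -3; 1 7 -1 0 0 0 -3; 1 8 0 0 0 0 -3; 1 8 1 0 0 0 -2.5; 1 8 2 0 0 0 -3
end [0.4685 0.2274 0.2123] z [-0.001 -0.002 -1.   ] x [ 0.08   0.997 -0.002]
```

Emit:
{"fn": "arm_command", "kwargs": {
  "rows": "1 -4 -7 0 0 0 -3; 1 -3 -7 0 0 0 -2.5; 1 -3 -6 0 0 0 -3; 1 -3 -7 0 0 0 -3; 1 -1 -7 0 0 0 -3"
}}

```text
time_s: 51.57
position: [0.4848, 0.1311, 0.2125]
tool_rot: [[0.733, 0.68, 0.004], [0.68, -0.733, -0.002], [0.002, 0.004, -1.0]]
ft_force: [-4.0, -5.5, 7.1]
grip_width: 0.0104
```

Emit:
{"fn": "arm_command", "kwargs": {
  "rows": "1 0 -7 0 0 0 -2.5; 1 0 -7 0 0 0 -3; 1 1 -6 0 0 0 -3; 1 3 -6 0 0 0 -2.5; 1 3 -6 0 0 0 -3"
}}

```text
time_s: 51.98
position: [0.4646, 0.158, 0.2125]
tool_rot: [[0.547, 0.837, 0.002], [0.837, -0.547, -0.002], [-0.001, 0.003, -1.0]]
ft_force: [-7.5, -3.9, 8.6]
grip_width: 0.0103
```

Run:
```python
from h import *
door(0,10)
```

```text
th 0.4792708192229377 off [0.00121659 0.00046198 0.        ] w 0.010302305560027142 F [-7.5 -3.9  8.6] ypred 57.93980481474823 56.85844081749539
1 4 -5 0 0 0 -4; 1 5 -4 0 0 0 -2.5; 1 5 -4 0 0 0 -3; 1 6 -3 0 0 0 -2.5; 1 6 -2 0 0 0 -3
1 7 -2 0 0 0 -2.5; 1 7 0 0 0 0 -3; 1 8 0 0 0 0 -2.5; 1 7 1 0 0 0 -3; 1 8 1 0 0 0 -2.5
end [0.4683 0.2261 0.2124] z [ 0.002 -0.002 -1.   ] x [ 0.081  0.997 -0.002]
```

Emit:
{"fn": "arm_command", "kwargs": {
  "rows": "1 4 -6 0 0 0 -4; 1 5 -5 0 0 0 -2.5; 1 5 -4 0 0 0 -3; 1 6 -3 0 0 0 -2.5; 1 6 -2 0 0 0 -3"
}}

```text
time_s: 52.4
position: [0.4583, 0.1917, 0.2125]
tool_rot: [[0.311, 0.95, 0.001], [0.95, -0.311, -0.0], [0.0, 0.001, -1.0]]
ft_force: [-10.8, 0.7, 10.3]
grip_width: 0.0106
```

Run:
```python
from h import *
door(0,6)
```

```text
th 0.2248030496636957 off [-6.89111591e-04  5.84797044e-05  0.00000000e+00] w 0.010583284380838753 F [-10.8   0.7  10.3] ypred 72.5197340326004 71.88459325242803
1 5 -1 0 0 0 -3; 1 6 -1 0 0 0 -2; 1 6 0 0 0 0 -2; 1 6 1 0 0 0 -2; 1 6 1 0 0 0 -2.5
1 6 1 0 0 0 -2
end [0.4666 0.226  0.2125] z [ 0.001 -0.    -1.   ] x [0.08  0.997 0.   ]
```

Emit:
{"fn": "arm_command", "kwargs": {
  "rows": "1 5 -3 0 0 0 -3; 1 6 -1 0 0 0 -2; 1 6 0 0 0 0 -2; 1 6 0 0 0 0 -2; 1 6 0 0 0 0 -2.5"
}}

```text
time_s: 52.82
position: [0.4637, 0.221, 0.2126]
tool_rot: [[0.116, 0.993, 0.007], [0.993, -0.116, -0.0], [0.001, 0.007, -1.0]]
ft_force: [5.6, -0.3, 4.1]
grip_width: 0.0105
```

Emit:
{"fn": "arm_command", "kwargs": {
  "rows": "1 6 1 0 0 0 -2; 1 2 0 0 0 0 0; 1 2 0 0 0 0 0; 1 0 0 0 0 0 0"
}}

```text
time_s: 53.15
position: [0.4668, 0.2294, 0.2125]
tool_rot: [[0.083, 0.996, 0.009], [0.997, -0.083, -0.003], [-0.002, 0.009, -1.0]]
ft_force: [8.8, -7.0, 6.1]
grip_width: 0.0106
```

Run:
```python
from h import *
door(0,2)
```

```text
th -0.019650276072873476 off [-0.00202656  0.00088331  0.        ] w 0.010570038960881089 F [ 8.8 -7.   6.1] ypred 86.52587788524256 85.22042734857743
1 -2 -1 0 0 0 0; 1 -1 0 0 0 0 0
end [0.4656 0.2265 0.2125] z [ 0.009 -0.003 -1.   ] x [ 0.083  0.997 -0.002]
```

Emit:
{"fn": "arm_command", "kwargs": {
  "rows": "1 2 0 0 0 0 0; 1 1 1 0 0 0 0; 1 0 0 0 0 0 0; 1 0 0 0 0 0 0"
}}

```text
time_s: 53.48
position: [0.4667, 0.2294, 0.2125]
tool_rot: [[0.085, 0.996, 0.005], [0.996, -0.085, -0.009], [-0.008, 0.006, -1.0]]
ft_force: [0.4, -23.9, 9.2]
grip_width: 0.0105
```

Emit:
{"fn": "arm_command", "kwargs": {
  "rows": "1 -2 0 0 0 0 0; 0.8 0 0 0 0 0 0; 0.4 0 0 0 0 0 0; 0 0 0 0 0 0 0; 0 0 0 0 0 0 0"
}}

```text
time_s: 53.9
position: [0.4656, 0.2315, 0.2112]
tool_rot: [[0.082, 0.997, 0.003], [0.997, -0.082, -0.001], [-0.001, 0.003, -1.0]]
ft_force: [0.5, 1.0, 0.1]
grip_width: 0.0529
```

Emit:
{"fn": "arm_command", "kwargs": {
  "rows": "0 0 0 0 0 0 0; 0 0 0 -15 0 0 0; 0 0 0 -30 0 0 0; 0 0 0 -30 0 0 0; 0 0 0 -30 0 0 0"
}}

```text
time_s: 54.32
position: [0.465, 0.2315, 0.3177]
tool_rot: [[0.082, 0.997, 0.003], [0.997, -0.082, -0.001], [-0.001, 0.003, -1.0]]
ft_force: [1.3, 0.8, 0.6]
grip_width: 0.0852
```

Emit:
{"fn": "arm_command", "kwargs": {
  "rows": "0 0 0 -30 0 0 0; 0 -30 -10 0 0 0 0; 0 -35 -10 0 0 0 0; 0 -35 -10 0 0 0 0; 0 -35 -10 0 0 0 0"
}}

```text
time_s: 54.73
position: [0.4134, 0.0992, 0.3463]
tool_rot: [[0.081, 0.997, 0.003], [0.997, -0.081, -0.001], [-0.001, 0.004, -1.0]]
ft_force: [1.3, -0.6, 0.1]
grip_width: 0.0851
```

Emit:
{"fn": "arm_command", "kwargs": {
  "rows": "0 -35 0 0 0 0 0; 0 -35 0 0 0 0 0; 0 -35 0 0 0 0 0; 0 -20 0 0 0 0 0; 0 0 0 0 0 0 0"
}}

```text
time_s: 55.15
position: [0.4038, -0.0273, 0.3463]
tool_rot: [[0.087, 0.996, 0.003], [0.996, -0.087, -0.002], [-0.001, 0.003, -1.0]]
ft_force: [0.9, 1.9, 0.3]
grip_width: 0.0851
```

Run:
```python
from h import *
s=eyes.get_image("side")[:,:,::-1];t=eyes.get_image("top")[:,:,::-1]
o=readout.observe();print(o["position"],o["ft_force"].round(1),o["time_s"])
for n,a,b,boxes in(("side",S0,s,{"door":(268,105,110,75),"handle":(296,112,24,36),"scanner":(275,285,50,75),"tape":(230,312,42,38)}),("top",T0,t,{"handle":(238,222,30,24),"scanner":(415,180,50,45),"tape":(420,228,36,34),"screwdriver":(330,162,58,18),"hammer":(262,125,85,30),"blue":(322,262,22,22)})):
    for k,(x,y,w,h) in boxes.items():
        r=cv2.matchTemplate(b[y-6:y+h+6,x-6:x+w+6],a[y:y+h,x:x+w],cv2.TM_CCOEFF_NORMED);_,m,_,l=cv2.minMaxLoc(r);print(n,k,round(m,3),l[0]-6,l[1]-6)
a=crop(s,(230,60,180,130),2.2);b=crop(t,(200,110,290,210),1.36)
cv2.imwrite("pics/o12.png",np.hstack([a,b[:286,:]]) )
```

```text
[ 0.40395703 -0.02467769  0.34644451] [-0.5  0.7  0.2] 55.25
side door 0.959 1 0
side handle 0.909 2 -1
side scanner 0.996 0 0
side tape 0.997 0 0
top handle 0.886 0 -1
top scanner 0.991 0 0
top tape 0.999 0 0
top screwdriver 0.984 0 0
top hammer 0.954 0 0
top blue 0.688 1 1
```

View pics/o12.png

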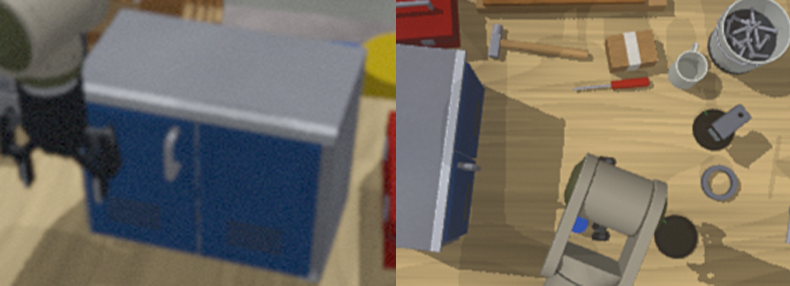

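```bash
python3 -c "
from rig import env
print(env.close_job())"
```

```text
the job is handed in; nothing more can be done
None
```

I finished the whole job in the order asked and handed it in at about 55 s of robot time. No verdict came back, and the scanner gives no read signal, so I could not confirm the read directly.

- **Door opening:** The first grip slipped off the handle part-way. I gripped it again and pulled until the door stopped at 1.5 rad, folded right back.
- **Tins:** All three stand upright on the cupboard floor, checked in a picture before scanning. My first grasp missed because the fingertips sit about 35 mm further back than stated, and it nudged that tin about 3 mm. One tin had been knocked aside during the run; I found its new position and picked it up from there.
- **Scan:** I held the scanner level and still for over 2 s, about 0.3 m from the label. The worked-out miss was about 2 mm, against the 30 mm allowed.
- **Scanner back on the pad:** It stands where it started, on the rightmost pad, with no shift visible in either camera.
- **Door closing:** I pushed the door shut against its stop; at 24 N it moved no further. The last picture shows it flat. The handle sits 1–2 pixels from its first position, probably because the door started very slightly ajar.

**Last checks:** The tape, screwdriver and hammer showed no shift in the final pictures, and the carton and mug showed none when last compared, just before the door was closed. The blue tin was partly hidden by the arm and matched poorly (0.69), but it looks unmoved. I did not look at the tins again after shutting the door.

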